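# Load the grinding balls into the ball mill with the drop cup

## Task

First turn the blue knob on the ball mill until the slot in its disc lies squarely over the well. Then pick up the white drop cup by its slanted handle, hold it upright over the well and lower its orange release tab onto the mill's steel release bar, so that the hinged bottom swings open and all three steel balls drop into the well. Finally stand the cup back upright on its blue pad under the lamp, bottom shut and let go, without shoving the things standing around.

Things in the scene. Friction and masses are not known exactly. Their poses are not given: they have to be found in the camera images.
- shutter (a joint): Angle (rad) of the mill's dark grey disc (220 mm across, top 88 mm above the table) about its vertical axis. 0: its 82 mm wide slot, open to the rim, is squarely over the well. Positive is counter-clockwise from above; range -1.5 to 1.5. Starts between -1.3 and -0.7: turn it counter-clockwise. Light friction (0.05 N m), stays where left, no stop at 0.
- knob_grip (a point): Point on the disc's axis in the blue bar knob, 24 mm above the disc, 112 mm above the table. The knob is an upright bar 44 mm long (this point's y axis), 14 mm wide (x axis), its top 10 mm above this point; the slot lies in the -y direction of this point. It turns with the disc.
- well_mouth (a point): Centre of the well's mouth, 88 mm above the table, level with the disc's top. The well is a shaft in the cream mill, 76 mm along this point's x, 66 mm along y, 74 mm deep. Axes are the mill's: z up, x away from the robot (turned -0.2 to 0.3 rad). The disc's axis is 75 mm off in +y; an orange stripe as long as the well lies 43 mm off in -y. Housing: 80 mm tall, x -115 to 115, y -50 to 190 mm.
- well_floor (a point): Point on the well's centre line 10 mm above its floor, 24 mm above the table.
- release_bar (a point): Point on the axis of the release bar: a fixed level steel bar 10 mm thick along this point's y axis (the mill's axes). This point is 55 mm in -x from the well's centre and 58 mm above the disc's top. The bar reaches from 45 mm in -y to 30 mm in +y of this point; an orange post (18 by 16 mm) carries its -y end.
- lamp_edge (a point): End of a slim white lamp arm fixed over the cup's pad, lower edge, 232 mm above the table (axes: pad_top's). The arm, 24 mm wide and 16 mm thick, runs level from here in +x for 154 mm, to a post (18 mm thick) 143 mm in +x and 60 mm in -y of here. An upright hand on the handle would strike it: lean the tool 25 to 45 degrees along the handle, wrist towards the robot.
- pad_top (a point): Centre of the top of the fixed blue parking pad, 150 by 150 mm, 6 mm thick, where the cup stands at the start. Axes: z up; x points away from the robot, turned -0.1 to -0.7 rad; the parked cup's x axis agrees with it within 0.15 rad.
- cup_mid (a point): Centre of the white drop cup, half-way up, 33 mm above its feet. Square, 54 by 54 mm, 66 mm tall, open on top, inside 46 by 46 mm; 130 to 200 g. Axes: z up; x points from the handle's side to the opposite side, so the handle's side faces roughly the robot at the start.
- handle_grip (a point): Point to grip in the cup's light blue handle (axes as the cup's): a bar 14 mm thick (along y, flat sides) and 24 mm wide that rises from the cup's -x wall, leaning 30 degrees from vertical, away from the cup (along (-0.5, 0, 0.866)). This point is 66 mm up the bar, 56 mm in -x and 70 mm in +z from cup_mid; the bar ends 30 mm farther on.
- flap (a joint): Angle (rad) of the cup's hinged bottom (46 mm long): 0 shut, up to 1.1 open. Pushing the orange tab up opens it; a spring shuts it (2 to 5 N at the tab). Balls run out from about 0.75 rad, under the cup's +x half: best with the cup's centre 11 mm in -x of the well's centre. Opened, it hangs up to 29 mm below the cup's feet.
- tab (a point): The flap's pivot line, 25 mm in -x and 17 mm in -z of cup_mid (axes as the cup's). From here the orange tab, 40 mm wide and 34 mm long, sticks out in -x under the handle, sloping down 0.4 rad when shut. With the release bar 19 mm in -x of here, tab and bar touch when cup_mid is about 33 mm above release_bar; 18 mm lower the flap is open about 0.9 rad.
- ball0_center (a point): Centre of a steel grinding ball, 20 mm across, 25 g, in the cup at the start.
- ball1_center (a point): Centre of the second ball, the same.
- ball2_center (a point): Centre of the third ball, the same.
- cup: The drop cup again; origin between its feet, 33 mm below cup_mid.
- vial: Bystander: white jar 32 mm across, 65 mm tall; origin under its centre.
- amber_bottle: Bystander: brown bottle 70 mm across, 150 mm tall; origin under its centre.
- tube_rack: Bystander: pink tube rack 200 by 110 mm, 49 mm tall; origin under its centre.
- tipbox_b: Bystander: blue and yellow tip box, 85 by 120 mm, 90 mm tall; origin under its centre.
- pen_pot: Bystander: white pot with pens, 80 mm across, 150 mm tall; origin under its centre.
Not all that is in view belongs to the job. What is shaped like the cup but purple or yellow is not meant.

How it is judged:
By the outcome, as a careful person would: the job done as asked, in the order asked, and still so for the second after the job is handed in, with the robot touching nothing.
It also fails if it takes over 67 s, if anything falls off the work surface, if the arm or the gripper's body presses on something with over 40 N, if the wrist force passes 120 N, or if a joint passes its speed limit or range.

## Robot

A 6-joint arm with a two-finger parallel gripper is mounted at the origin on the work surface. World frame = base frame: x ahead of the robot, y to its left, z up, the work surface at z = 0. Lengths are in m, angles in rad, forces in N, time in s.
With the tool pointing down it reaches from about 0.35 to 0.85 m from the base axis. Payload 8.1 kg.
Tool frame: the origin (TCP) lies at the very end of the fingers, on their centre line; the grasp point (between the pads) lies 19 mm behind it; z points along the fingers, y is the line along which they close (so a half turn about z gives the same grasp; the last joint's range is limited). The gripper opens to 93 mm and grips with 3 to 60 N. Pads are 15 mm wide; open, the fingers measure 128 mm over their backs; the gripper's body (75 mm by 188 mm) begins 65 mm behind the grasp point.
Start: joints at [1.03, 0.13, 1.488, -0, 1.523, -0.085], TCP at [0.264, 0.539, 0.219] pointing down, gripper open.
Joint ranges: [-2.96, 2.96], [-0.89, 2.26], [0.02, 2.5], [-1.34, 4.48], [0, 2.73], [-2.66, 2.66]. Speed limits (rad/s): [2.39, 2.39, 2.79, 3.14, 3.14, 3.14].

## Interface

Orientations are given as a rotation vector (axis times angle).
In Python, from plant import read_state, eyes, workorder gives the robot as it stands. The module is installed in compiled form; this text tells all that it offers.
- The arm moves only by the tool play_rows, never from a script. Its argument "targets" is one flat list of numbers, 4 for each row, row after row: the shift along the tool's x, y, z in cm, then the turn about the tool's z in degrees. In form: [dx, dy, dz, roll, dx, dy, dz, roll, ...]. A call has 1 to 8 rows; each row is the pose to reach, as a shift and turn from the pose commanded when the call began, along the tool's axes at that moment; what a row does not reach only later rows make up. A row lasts 1/12 s, in which the tool goes at most 41.7 mm and 7.16 degrees, less where a joint would pass 70% of its speed; a pose out of reach is approached as far as the arm can. A call with a gripper value outside its range is refused whole. "grip" is the finger opening in cm, from 0 to 9.3, set as the call begins (left out, the last holds). The fingers move at their own pace and stop on an object; "grip_force" is the grip in N (left out, the last holds). Time passes only in rows, so rows that repeat a pose let the fingers close. It gives the time, the measured TCP pose, the force, the opening and the grip force at its end, in the units of the state.
- read_state(): the state, without advancing time (a new reading comes with each control period).
- eyes.read_camera(name): name is "side" or "top" or "wrist"; returns a dict with "image" (420x560x3 uint8, red, green, blue), "vfov" (degrees; the focal length in pixels is half the picture's height over the tangent of half this angle, whatever the lens; pixels are square), "cx", "cy" (the principal point, pixels), "cam_to_world" (4x4, takes a point from camera to world coordinates); the wrist camera has in their place "T_tool_cam" (4x4, takes a point from camera to tool coordinates, whose origin is the TCP and whose axes are the flange's). Camera axes: x right, y up, looking along -z (the intrinsics and any distortion apply to the point x, -y, -z); pixel columns grow to the right and rows downward; lengths in m; the calibration is good to about 2 mm. A picture is of the moment at which its call begins: read the wrist's pose just before it. There is no depth.
- workorder.close_job(): hands the job in; it is judged then, once.
The state is a dict: "t": time; "q": joint angles; "dq": joint speeds; "joint_torque": joint torques, N m; "tool_pos": TCP position; "orientation": TCP orientation; "force": force on the tool from outside, world axes, zero at the start; "wrist_torque": the same for the moment, N m; "opening": finger opening in m; "gripper_force": force on a finger pad.
Only numpy, scipy, OpenCV 4.12 (cv2) and the standard library are available. Lean on these libraries where they do the work, as an engineer would, in place of code of your own. Each camera call takes 0.05 s, during which the arm holds its last target. There are 200 camera calls.

## Working session

There is one attempt and no reset: what is moved stays moved. The work goes in short steps, Python scripts to look and compute and a tool call to move; the robot and the scene stay as the last step left them, time stands still between calls to the robot, and variables do not carry over. Pictures are saved under pics/ and viewed, at most 10 in all, crops included, and the job is handed in when it is done.

Besides the shell and the picture viewer there is one more tool, called by a JSON object that holds its "method" and its "body", one argument or row to a line. play_rows: Moves the arm, as the interface text tells. Its arguments: {"type":"object","properties":{"targets":{"type":"array"},"grip":{"type":"number"},"grip_force":{"type":"number"}},"required":["targets"]}

```bash
mkdir -p pics; python3 - <<'E'
from plant import read_state, eyes, workorder
import cv2, numpy as np, pickle
s=read_state(); print(s)
d={}
for n in("side","top","wrist"):
    c=eyes.read_camera(n); d[n]=c
    print({k:v for k,v in c.items() if k!="image"})
    cv2.imwrite(f"pics/{n}0.png",c["image"][:,:,::-1])
pickle.dump((s,d),open("d0.pkl","wb"))
E
```

```text
{'t': 0.0, 'q': array([ 1.02957908e+00,  1.31146880e-01,  1.48930247e+00, -2.78474131e-05,
        1.52300746e+00, -8.54403002e-02]), 'dq': array([-0.00062519, -0.00168527,  0.00178093,  0.00074506,  0.00075915,
        0.00014186]), 'joint_torque': array([ 4.77440146e-03, -5.59823227e+01, -4.91779232e+01,  7.75519735e-02,
        3.52216687e-02, -5.76248203e-05]), 'tool_pos': array([0.26380436, 0.53824239, 0.21758326]), 'orientation': array([-7.09625858e-01, -3.05983399e+00,  2.79862130e-03]), 'force': array([-0.13537695, -0.66418409,  0.63509026]), 'wrist_torque': array([-0.01173195, -0.03887779,  0.00193334]), 'gripper_force': 0.0, 'opening': 0.09287875613441371}
{'vfov': 47.5114625875134, 'cx': 287.0557357123014, 'cy': 211.40788989054292, 'cam_to_world': array([[ 0.98506955,  0.13092661, -0.11178642,  0.33300287],
       [-0.17213962,  0.75826325, -0.62881221, -1.16601314],
       [ 0.00243528,  0.63866663,  0.76947969,  1.47020132],
       [ 0.        ,  0.        ,  0.        ,  1.        ]])}
{'vfov': 43.1543506303398, 'cx': 282.0728052278062, 'cy': 211.5743315238316, 'cam_to_world': array([[ 0.04484613,  0.97845821, -0.20151517,  0.16768176],
       [-0.99897174,  0.04526693, -0.00252198, -0.07307908],
       [ 0.00665432,  0.20142106,  0.97948215,  1.83793808],
       [ 0.        ,  0.        ,  0.        ,  1.        ]])}
{'vfov': 70.97285292960653, 'cx': 281.81248916578693, 'cy': 210.07412443672317, 'T_tool_cam': array([[-9.73788237e-05,  9.59600360e-01,  2.81366559e-01,
         7.84461291e-02],
       [ 9.99999995e-01,  8.42414808e-05,  5.87869008e-05,
         8.79397862e-04],
       [ 3.27091956e-05,  2.81366563e-01, -9.59600363e-01,
        -1.66186834e-01],
       [ 0.00000000e+00,  0.00000000e+00,  0.00000000e+00,
         1.00000000e+00]])}
```

View pics/side0.png

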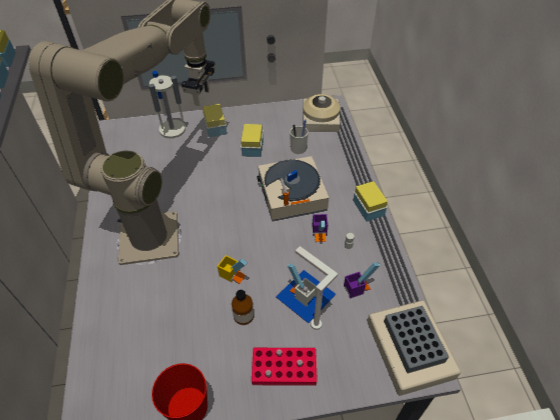

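View pics/top0.png

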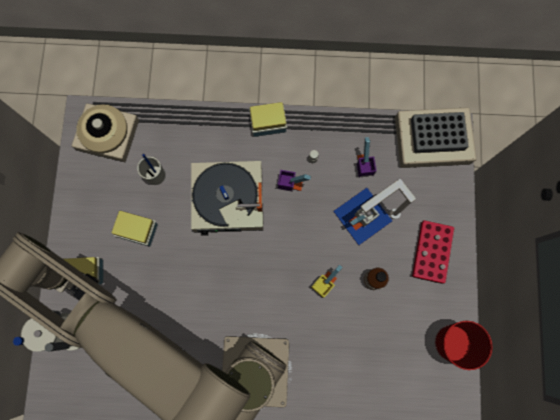

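```bash
cat > h.py <<'E'
import numpy as np, cv2
from scipy.spatial.transform import Rotation as R
def ray(c,u,v,st=None):
    h=c["image"].shape[0]; f=h/2/np.tan(np.radians(c["vfov"])/2)
    d=np.array([(u-c["cx"])/f,-(v-c["cy"])/f,-1.])
    if "cam_to_world" in c: T=c["cam_to_world"]
    else:
        W=np.eye(4); W[:3,:3]=R.from_rotvec(st["orientation"]).as_matrix(); W[:3,3]=st["tool_pos"]; T=W@c["T_tool_cam"]
    return T[:3,3],T[:3,:3]@d
def onz(c,u,v,z,st=None):
    o,d=ray(c,u,v,st); return o+d*(z-o[2])/d[2]
def proj(c,p,st=None):
    o,_=ray(c,0,0,st); 
    if "cam_to_world" in c: T=c["cam_to_world"]
    else:
        W=np.eye(4); W[:3,:3]=R.from_rotvec(st["orientation"]).as_matrix(); W[:3,3]=st["tool_pos"]; T=W@c["T_tool_cam"]
    q=T[:3,:3].T@(np.array(p)-T[:3,3]); f=c["image"].shape[0]/2/np.tan(np.radians(c["vfov"])/2)
    return np.array([c["cx"]+f*q[0]/-q[2], c["cy"]-f*q[1]/-q[2]])
def tri(*rs):
    A=0;b=0
    for o,d in rs:
        d=d/np.linalg.norm(d); P=np.eye(3)-np.outer(d,d); A=A+P; b=b+P@o
    return np.linalg.solve(A,b)
E
python3 - <<'E'
import pickle,cv2,numpy as np
s,d=pickle.load(open("d0.pkl","rb"))
def crop(n,u,v,w,h):
    im=d[n]["image"][v:v+h,u:u+w,::-1]; return cv2.resize(im,(400,300),interpolation=cv2.INTER_CUBIC)
a=np.hstack([crop("top",320,160,100,75),crop("top",180,150,100,75)])
b=np.hstack([crop("side",265,240,100,75),crop("side",250,150,100,75)])
cv2.imwrite("pics/c1.png",np.vstack([a,b]))
E
```

```text
(no output)
```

View pics/c1.png

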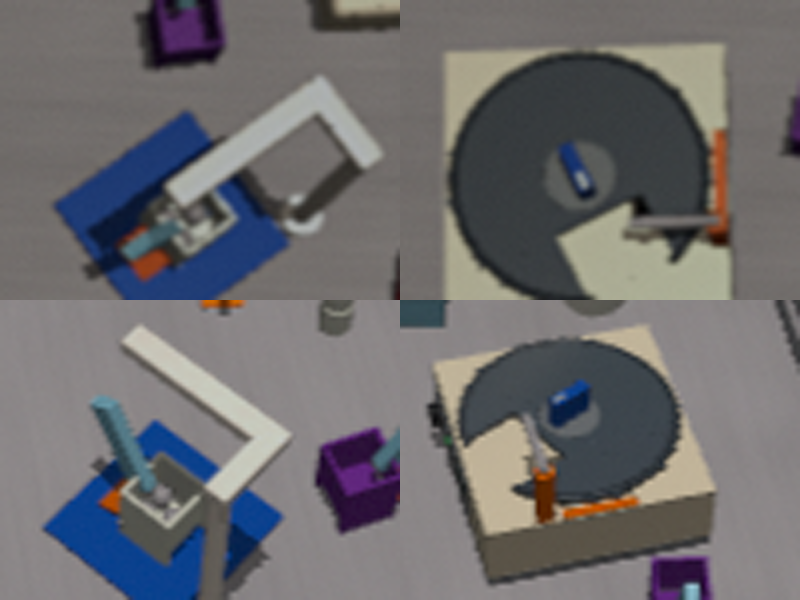

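```bash
python3 - <<'E'
import pickle
from h import *
np.set_printoptions(precision=4,suppress=True)
s,d=pickle.load(open("d0.pkl","rb")); t,sd=d["top"],d["side"]
lamp=tri(ray(t,363.5,210),ray(sd,297.5,248.75)); print("lamp",lamp)
P=[tri(ray(t,*a),ray(sd,*b)) for a,b in (((333,211.25),(276,296.75)),((366.75,187.5),(303.5,270)),((392.5,220),(335.75,294.25)))]
print("padcorn",P)
for c,L in((t,[(333,211.25),(366.75,187.5),(392.5,220)]),(sd,[(276,296.75),(303.5,270),(335.75,294.25)])):
    Q=[onz(c,*a,.006) for a in L]; e1=Q[1]-Q[0]; e2=Q[2]-Q[1]
    print("pad c",(Q[0]+Q[2])/2,np.linalg.norm(e1),np.linalg.norm(e2),np.arctan2(e1[1],e1[0]),np.arctan2(e2[1],e2[0]))
print("htip",tri(ray(t,351.75,222.5),ray(sd,290.75,265.5)))
print("knob",tri(ray(t,224.25,192.5),ray(sd,292.5,175)))
# disc ellipse -> fit circle on z=.088 plane
for c,box in((t,(185,150,85,85)),(sd,(255,155,75,55))):
    im=c["image"].astype(int); x,y,w,h=box
    hsv=cv2.cvtColor(c["image"],cv2.COLOR_RGB2HSV)
    m=((hsv[...,2]<95)&(hsv[...,1]<90)).astype(np.uint8); z=np.zeros_like(m); z[y:y+h,x:x+w]=m[y:y+h,x:x+w]
    n,l,st,ce=cv2.connectedComponentsWithStats(z); k=1+np.argmax(st[1:,4]); print(st[k])
    cs=max(cv2.findContours((l==k).astype(np.uint8),0,1)[0],key=len)[:,0]
    hull=cv2.convexHull(cs)[:,0]
    W=np.array([onz(c,*p,.085)[:2] for p in hull]); 
    (cx,cy),r=cv2.minEnclosingCircle((W*1000).astype(np.float32)); print("disc",cx,cy,r)
h=[onz(t,*a,.08) for a in((191,163),(261.25,161))]; e=h[1]-h[0]; print("house",h,np.linalg.norm(e),np.arctan2(-e[0],e[1])) 
hs=[onz(sd,*a,.08) for a in((258.5,165),(272,208.5),(328.5,197.5),(311,156.5))]; print("house side",hs)
print("stripe",onz(sd,291.25,203.75,.088),onz(sd,309.25,200.5,.088))
E
```

```text
lamp [ 0.515  -0.3186  0.242 ]
padcorn [array([ 0.5108, -0.2685, -0.091 ]), array([ 0.5673, -0.3429,  0.1686]), array([ 0.5661, -0.4366,  0.1226])]
pad c [ 0.5432 -0.3526  0.006 ] 0.14943538579135277 0.1461894621728074 -0.9088092004953395 -2.4606596041208992
pad c [ 0.545  -0.3552  0.006 ] 0.14703863304840578 0.14855253748023958 0.6691162607365239 -0.9073687417288394
htip [ 0.4977 -0.2991  0.1215]
knob [0.5822 0.128  0.1075]
[ 192  163   66   64 2669]
disc 580.6697387695312 128.97215270996094 112.31381225585938
[ 264  159   56   42 1334]
disc 583.8478393554688 129.56446838378906 113.39070892333984
house [array([0.6853, 0.2521, 0.08  ]), array([0.7038, 0.0111, 0.08  ])] 0.24170436004079054 -3.06503849060201
house side [array([0.4618, 0.2347, 0.08  ]), array([ 0.481, -0.006,  0.08 ]), array([0.7056, 0.0118, 0.08  ]), array([0.6852, 0.2473, 0.08  ])]
stripe [ 0.5561 -0.0018  0.088 ] [0.6271 0.0026 0.088 ]
```

{"method": "play_rows", "body": {
  "targets": [-29,-14,0,56,-29,-14,0,56,-29,-14,0,56,-29,-14,0,56,-29,-14,0,56,-29,-14,0,56,-29,-14,0,56,-29,-14,0,56],
  "grip": 5
}}

```text
t: 0.82
tool_pos: [0.4643, 0.2825, 0.2185]
orientation: [2.072, 2.36, -0.001]
force: [0.1, 1.3, 0.3]
opening: 0.0505
gripper_force: 0.0
```

```bash
cat > go.py <<'E'
import sys
from h import *
from plant import read_state
def togo(p,angx_deg,s=None):
    s=s or read_state(); M=R.from_rotvec(s["orientation"]).as_matrix()
    d=M.T@(np.array(p)-s["tool_pos"])*100
    a=np.degrees(np.arctan2(M[1,0],M[0,0])); r=-((angx_deg-a+180)%360-180)
    print("t",round(s["t"],2),"pos",s["tool_pos"].round(4),"angx",a.round(1),"tilt",np.degrees(np.arccos(-M[2,2])).round(1),"q",s["q"].round(3),"| dx dy dz roll",d.round(2),r.round(1))
if __name__=="__main__": togo([float(v) for v in sys.argv[1:4]],float(sys.argv[4]))
E
python3 go.py .582 .129 .22 33
```

```text
t 0.82 pos [0.4643 0.2825 0.2185] angx 97.4 tilt 0.0 q [ 4.530e-01 -2.200e-02  1.646e+00 -1.000e-03  1.517e+00  3.230e-01] | dx dy dz roll [-16.75   9.68  -0.14] 64.4
```

{"method": "play_rows", "body": {
  "targets": [-16.7,9.7,0,56,-16.7,9.7,0,56,-16.7,9.7,0,56,-16.7,9.7,0,56,-16.7,9.7,0,56,-16.7,9.7,0,56,-16.7,9.7,0,56,-16.7,9.7,0,56]
}}

```text
t: 1.48
tool_pos: [0.582, 0.1323, 0.218]
orientation: [-2.938, -1.111, 0.002]
force: [-0.0, 0.1, 0.3]
opening: 0.0502
gripper_force: 0.0
```

{"method": "play_rows", "body": {
  "targets": [0,0,0,8,0,0,0,8,0,0,0,8]
}}

```text
t: 1.73
tool_pos: [0.5817, 0.1333, 0.2183]
orientation: [-3.004, -0.919, 0.001]
force: [-0.4, 0.9, -0.0]
opening: 0.0498
gripper_force: 0.0
```

```bash
python3 - <<'E'
from plant import read_state, eyes
import cv2,pickle
s=read_state(); c=eyes.read_camera("wrist"); pickle.dump((s,c),open("w1.pkl","wb")); cv2.imwrite("pics/w1.png",c["image"][:,:,::-1])
E
python3 go.py .582 .129 .22 33
```

```text
t 1.78 pos [0.5817 0.1333 0.2184] angx 34.1 tilt 0.0 q [0.139 0.122 1.497 0.    1.522 1.115] | dx dy dz roll [-0.22  0.37 -0.16] 1.1
```

View pics/w1.png

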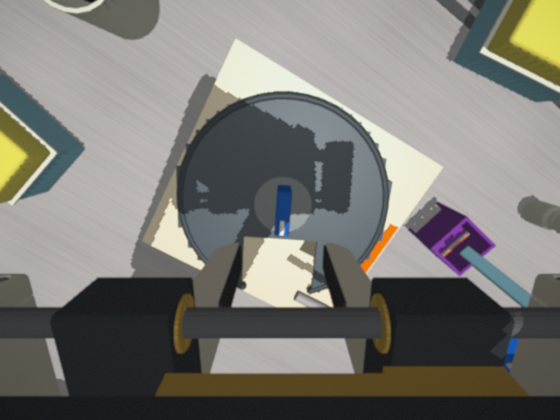

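```bash
python3 - <<'E'
import pickle
from h import *
np.set_printoptions(precision=4,suppress=True)
s,c=pickle.load(open("w1.pkl","rb")); im=c["image"]
hsv=cv2.cvtColor(im,cv2.COLOR_RGB2HSV)
m=((hsv[...,0]>105)&(hsv[...,0]<125)&(hsv[...,1]>150)&(hsv[...,2]>60)).astype(np.uint8); m[:170]=0; m[245:]=0; m[:,:250]=0; m[:,320:]=0
ys,xs=np.nonzero(m); print(xs.min(),xs.max(),ys.min(),ys.max())
for y in range(ys.min(),ys.max()+1,6): r=xs[ys==y]; print(y,r.min(),r.max(),im[y,r.min():r.max()+1].mean(0).round())
for n,p,z in(("housA",(237,40),.08),("housB",(441,167),.08),("housC",(144,240),.08),("slotL",(243,238),.088),("slotR",(318,240),.088)): print(n,onz(c,*p,z,s))
# disc circle
pts=[(283,92),(178,190),(390,190),(205,263),(365,263),(210,118),(358,118)]
W=np.array([onz(c,*p,.088,s)[:2] for p in pts]); A=np.c_[2*W,np.ones(len(W))]; q=np.linalg.lstsq(A,(W**2).sum(1),rcond=None)[0]; print("disc",q[:2],np.sqrt(q[2]+q[:2]@q[:2]))
h1,h2=[onz(c,*p,.08,s) for p in((237,40),(441,167))]; e=h2-h1; print(np.linalg.norm(e),np.degrees(np.arctan2(e[1],e[0]))+90)
E
```

```text
275 290 186 235
186 279 288 [24. 48. 84.]
192 278 290 [ 21.  54. 102.]
198 277 290 [ 24.  60. 112.]
204 277 290 [ 24.  60. 111.]
210 277 289 [ 23.  60. 112.]
216 276 288 [ 23.  59. 111.]
222 276 288 [ 72.  93. 124.]
228 276 287 [ 82. 110. 151.]
234 276 287 [113. 143. 183.]
housA [0.685  0.2535 0.08  ]
housB [0.7032 0.0177 0.08  ]
housC [0.4583 0.2355 0.08  ]
slotL [0.5252 0.1464 0.088 ]
slotR [0.5687 0.0779 0.088 ]
disc [0.581  0.1304] 0.11086680185055982
0.23652206121356878 4.40833252641886
```

{"method": "play_rows", "body": {
  "targets": [-0.2,0.3,4,2,-0.2,0.3,8,2,-0.2,0.3,11,2,-0.2,0.3,12.2,2,-0.2,0.3,12.2,2]
}}

```text
t: 2.2
tool_pos: [0.5788, 0.1294, 0.0926]
orientation: [-3.019, -0.866, 0.011]
force: [-0.7, -1.5, 0.4]
opening: 0.0502
gripper_force: 0.0
```

{"method": "play_rows", "body": {
  "targets": [0,0,0,0,0,0,0,0,0,0,0,0,0,0,0,0,0,0,0,0],
  "grip": 0.8,
  "grip_force": 15
}}

```text
t: 2.62
tool_pos: [0.583, 0.1298, 0.0984]
orientation: [3.02, 0.863, 0.004]
force: [0.3, 0.0, -0.8]
opening: 0.0211
gripper_force: 0.0
```

```bash
python3 go.py .5815 .130 .096 94.4
```

```text
t 2.62 pos [0.583  0.1298 0.0984] angx 31.9 tilt 0.2 q [ 0.133  0.207  1.627 -0.     1.305  1.147] | dx dy dz roll [-0.12 -0.09  0.24] -62.5
```

{"method": "play_rows", "body": {
  "targets": [0,0,0,0,0,0,0,0,0,0,0,0,0,0,0,0]
}}

```text
t: 2.95
tool_pos: [0.5813, 0.132, 0.0982]
orientation: [-3.017, -0.864, -0.001]
force: [-8.0, 8.1, 8.5]
opening: 0.0139
gripper_force: 14.9
```

{"method": "play_rows", "body": {
  "targets": [0,0,0,-7,0,0,0,-14,0,0,0,-21,0,0,0,-28,0,0,0,-35,0,0,0,-42,0,0,0,-48,0,0,0,-48]
}}

```text
t: 3.62
tool_pos: [0.58, 0.1327, 0.0981]
orientation: [-2.396, -2.024, -0.0]
force: [-14.1, 10.8, 12.6]
opening: 0.0139
gripper_force: 15.0
```

{"method": "play_rows", "body": {
  "targets": [0,0,0,-6,0,0,0,-12,0,0,0,-14,0,0,0,-14,0,0,0,-14]
}}

```text
t: 4.03
tool_pos: [0.5796, 0.1328, 0.0981]
orientation: [-2.139, -2.293, -0.0]
force: [-17.6, 10.7, 15.0]
opening: 0.0138
gripper_force: 15.0
```

```bash
python3 go.py .5815 .130 .096 94.4
```

```text
t 4.03 pos [0.5796 0.1328 0.0981] angx 94.0 tilt 0.3 q [0.136 0.206 1.629 0.005 1.31  0.065] | dx dy dz roll [-0.29  0.18  0.21] -0.4
```

{"method": "play_rows", "body": {
  "targets": [0,0,0,0,0,0,0,0,0,0,0,0,0,0,0,0],
  "grip": 5
}}

```text
t: 4.37
tool_pos: [0.5822, 0.1294, 0.0968]
orientation: [2.145, 2.295, 0.0]
force: [-0.3, -0.1, 0.6]
opening: 0.0356
gripper_force: 0.0
```

{"method": "play_rows", "body": {
  "targets": [0,0,-3,0,0,0,-7,0,0,0,-11,0,0,0,-15,0,0,0,-18,0,0,0,-18,0,0,0,-18,0]
}}

```text
t: 4.95
tool_pos: [0.5835, 0.1296, 0.2798]
orientation: [2.143, 2.292, 0.007]
force: [-0.0, 0.3, 0.2]
opening: 0.05
gripper_force: 0.0
```

```bash
python3 - <<'E'
from plant import read_state, eyes
import cv2,pickle
s=read_state(); c=eyes.read_camera("wrist"); pickle.dump((s,c),open("w2.pkl","wb")); cv2.imwrite("pics/w2.png",c["image"][:,:,::-1])
E
python3 go.py .5815 .130 .096 94.4
```

```text
t 5.0 pos [0.5824 0.1295 0.2771] angx 93.9 tilt 0.1 q [ 0.133  0.103  1.412 -0.     1.625  0.065] | dx dy dz roll [ 0.06 -0.11 18.11] -0.5
```

View pics/w2.png

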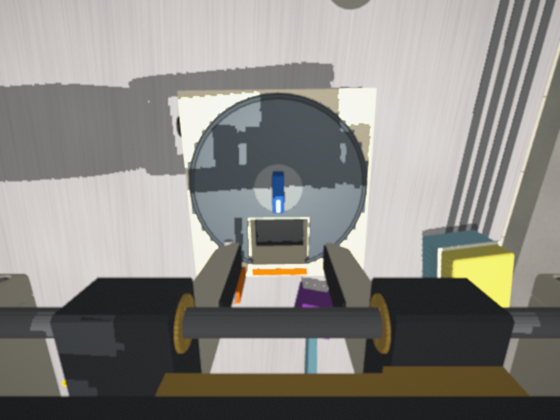

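```bash
python3 - <<'E'
import pickle
from h import *
np.set_printoptions(precision=4,suppress=True)
s,c=pickle.load(open("w2.pkl","rb")); im=c["image"].astype(int)
hsv=cv2.cvtColor(c["image"],cv2.COLOR_RGB2HSV)
g=cv2.cvtColor(c["image"],cv2.COLOR_RGB2GRAY).astype(int)
def edge_y(x,y0,y1): col=g[y0:y1,x]; return y0+np.argmax(np.diff(col))+.5
xs=np.arange(256,304,3); ys=[edge_y(x,208,226) for x in xs]; print(ys)
W=np.array([onz(c,x,y+.5,.088,s) for x,y in zip(xs,ys)]); p=np.polyfit(W[:,1],W[:,0],1); print("slot edge angle (yaw)",-np.degrees(np.arctan(p[0])))
o=((hsv[...,0]<15)&(hsv[...,1]>180)&(hsv[...,2]>120)).astype(np.uint8); o[:262]=0;o[280:]=0;o[:,:248]=0;o[:,312:]=0
yy,xx=np.nonzero(o); W=np.array([onz(c,x,y,.082,s) for x,y in zip(xx,yy)]); 
cov=np.linalg.eigh(np.cov(W[:,:2].T)); v=cov[1][:,1]; print("stripe mid",(W.max(0)+W.min(0))/2,"ang",np.degrees(np.arctan2(v[1],v[0])))
ce=np.array([280,197]); 
pts=[(278,95),(190,180),(367,180),(222,112),(335,112),(206,230),(350,232)]
W=np.array([onz(c,*p,.088,s)[:2] for p in pts]); A=np.c_[2*W,np.ones(len(W))]; q=np.linalg.lstsq(A,(W**2).sum(1),rcond=None)[0]; print("disc",q[:2],np.sqrt(q[2]+q[:2]@q[:2]))
for n,p in(("wellTL",(255,218)),("slotL",(248,218)),("slotR",(309,218))): print(n,onz(c,*p,.088,s))
L=onz(c,178,92,.08,s);Rr=onz(c,377,88,.08,s);e=Rr-L;print("house",L,Rr,np.degrees(np.arctan2(e[1],e[0])))
E
```

```text
[np.float64(216.5), np.float64(216.5), np.float64(216.5), np.float64(216.5), np.float64(216.5), np.float64(216.5), np.float64(216.5), np.float64(216.5), np.float64(216.5), np.float64(216.5), np.float64(216.5), np.float64(216.5), np.float64(216.5), np.float64(216.5), np.float64(216.5), np.float64(216.5)]
slot edge angle (yaw) -86.2366113663272
stripe mid [0.5715 0.017  0.082 ] ang -176.29511968409315
disc [0.5809 0.1325] 0.10930884893575568
wellTL [0.5532 0.0912 0.088 ]
slotL [0.5443 0.0906 0.088 ]
slotR [0.622  0.0957 0.088 ]
house [0.4574 0.2357 0.08  ] [0.6867 0.2556 0.08  ] 4.955375004227681
```

{"method": "play_rows", "body": {
  "targets": [0,60,0,0,0,60,0,0,0,60,0,0,0,60,0,0,0,60,0,0,0,60,0,0,0,60,0,0,0,60,0,0]
}}

```text
t: 5.67
tool_pos: [0.8426, 0.1469, 0.2755]
orientation: [2.145, 2.294, 0.002]
force: [1.7, -1.1, 0.6]
opening: 0.0499
gripper_force: 0.0
```

```bash
python3 go.py .5815 .130 .3 94.4
```

```text
t 5.67 pos [0.8426 0.1469 0.2755] angx 93.9 tilt 0.1 q [0.113 1.021 0.181 0.    1.938 0.045] | dx dy dz roll [  0.07 -26.16  -2.5 ] -0.5
```

{"method": "play_rows", "body": {
  "targets": [0,60,0,0,0,60,0,0,0,60,0,0,0,60,0,0]
}}

```text
t: 6.0
tool_pos: [0.8831, 0.1387, 0.2364]
orientation: [2.126, 2.274, 0.055]
force: [0.3, -0.7, 1.1]
opening: 0.0501
gripper_force: 0.0
```

```bash
python3 go.py .5815 .130 .3 94.4
```

```text
t 6.0 pos [0.8831 0.1387 0.2364] angx 93.9 tilt 2.6 q [0.097 1.164 0.024 0.003 1.909 0.031] | dx dy dz roll [  1.19 -29.83  -7.7 ] -0.5
```

{"method": "play_rows", "body": {
  "targets": [0,60,0,0,0,60,0,0,0,60,0,0,0,60,0,0]
}}

```text
t: 6.33
tool_pos: [0.9105, 0.1307, 0.2075]
orientation: [2.106, 2.254, 0.107]
force: [0.2, -0.2, 0.3]
opening: 0.0502
gripper_force: 0.0
```

```bash
python3 go.py .5815 .130 .3 94.4
```

```text
t 6.33 pos [0.9105 0.1307 0.2075] angx 93.9 tilt 5.1 q [0.085 1.199 0.022 0.006 1.832 0.019] | dx dy dz roll [  2.23 -31.89 -12.08] -0.5
```

{"method": "play_rows", "body": {
  "targets": [0,0,0,0,0,0,0,0]
}}

```text
t: 6.5
tool_pos: [0.9098, 0.1308, 0.2059]
orientation: [2.108, 2.255, 0.104]
force: [0.5, 0.9, -0.5]
opening: 0.0498
gripper_force: 0.0
```

```bash
python3 go.py .5815 .130 .3 94.4
```

```text
t 6.5 pos [0.9098 0.1308 0.2059] angx 93.9 tilt 4.9 q [0.085 1.201 0.022 0.006 1.833 0.019] | dx dy dz roll [  2.21 -31.84 -12.15] -0.5
```

```bash
python3 go.py .35 -.71 .42 128
```

```text
t 6.5 pos [0.9098 0.1308 0.2059] angx 93.9 tilt 4.9 q [0.085 1.201 0.022 0.006 1.833 0.019] | dx dy dz roll [-79.94 -59.46 -27.13] -34.1
```

{"method": "play_rows", "body": {
  "targets": [-20,-17,-20,0,-20,-17,-20,0,-20,-17,-20,0,-20,-17,-20,0,-20,-17,-20,0,-20,-17,-20,0,-20,-17,-20,0,-20,-17,-20,0]
}}

```text
t: 7.17
tool_pos: [0.7474, -0.0701, 0.3816]
orientation: [2.105, 2.254, 0.106]
force: [0.6, -0.8, 0.8]
opening: 0.0501
gripper_force: 0.0
```

{"method": "play_rows", "body": {
  "targets": [-26,-19,-4,0,-26,-19,-4,0,-26,-19,-4,0,-26,-19,-4,0,-26,-19,-4,0,-26,-19,-4,0,-26,-19,-4,0,-26,-19,-4,0]
}}

```text
t: 7.83
tool_pos: [0.5723, -0.3445, 0.4027]
orientation: [2.106, 2.252, 0.102]
force: [1.2, -0.4, 0.3]
opening: 0.0499
gripper_force: 0.0
```

```bash
python3 go.py .35 -.71 .42 128
```

```text
t 7.83 pos [ 0.5723 -0.3445  0.4027] angx 93.8 tilt 5.0 q [-0.653  0.254  1.019  0.062  1.804 -0.703] | dx dy dz roll [-34.98 -24.38  -4.  ] -34.2
```

{"method": "play_rows", "body": {
  "targets": [-35,-24.4,-4,-34,-35,-24.4,-4,-34,-35,-24.4,-4,-34,-35,-24.4,-4,-34,-35,-24.4,-4,-34,-35,-24.4,-4,-34,-35,-24.4,-4,-34,-35,-24.4,-4,-34]
}}

```text
t: 8.5
tool_pos: [0.4012, -0.6264, 0.4156]
orientation: [1.347, 2.756, 0.07]
force: [0.4, -0.2, 0.9]
opening: 0.0497
gripper_force: 0.0
```

```bash
python3 go.py .56 -1.24 .65 128
```

```text
t 8.5 pos [ 0.4012 -0.6264  0.4156] angx 127.8 tilt 4.9 q [-1.111  0.555  0.613  0.087  1.941 -1.74 ] | dx dy dz roll [-59.22 -23.51 -22.53] -0.2
```

{"method": "play_rows", "body": {
  "targets": [-59,-23.5,-15,0,-59,-23.5,-15,0,-59,-23.5,-15,0,-59,-23.5,-15,0,-59,-23.5,-15,0,-59,-23.5,-15,0,-59,-23.5,-15,0,-59,-23.5,-15,0]
}}

```text
t: 9.17
tool_pos: [0.3995, -0.7327, 0.3929]
orientation: [1.336, 2.728, 0.036]
force: [-0.3, -0.4, 1.3]
opening: 0.0505
gripper_force: 0.0
```

{"method": "play_rows", "body": {
  "targets": [-59,-23.5,-15,0,-59,-23.5,-15,0,-59,-23.5,-15,0,-59,-23.5,-15,0,-59,-23.5,-15,0,-59,-23.5,-15,0,-59,-23.5,-15,0,-59,-23.5,-15,0]
}}

```text
t: 9.83
tool_pos: [0.3747, -0.7842, 0.3497]
orientation: [1.327, 2.703, 0.004]
force: [0.5, 0.4, 0.2]
opening: 0.0499
gripper_force: 0.0
```

```bash
sed -i 's/if __name__/def zaz(s=None):\n    s=s or read_state(); M=R.from_rotvec(s["orientation"]).as_matrix(); print("z axis az",np.degrees(np.arctan2(M[1,2],M[0,2])).round(1),"yaxis",M[:,1].round(3))\nif __name__/; $a\    zaz()' go.py; sed -i 's/: togo(/:\n    togo(/' go.py; python3 go.py .56 -1.24 .65 128
```

```text
t 9.83 pos [ 0.3747 -0.7842  0.3497] angx 127.5 tilt 7.5 q [-1.224  1.036  0.022  0.101  1.989 -1.837] | dx dy dz roll [-50.6  -11.57 -25.06] -0.5
z axis az -25.1 yaxis [0.788 0.613 0.06 ]
```

```bash
python3 go.py .62 -1.33 .70 128
```

```text
t 9.83 pos [ 0.3747 -0.7842  0.3497] angx 127.5 tilt 7.5 q [-1.224  1.036  0.022  0.101  1.989 -1.837] | dx dy dz roll [-61.9  -12.07 -28.81] -0.5
z axis az -25.1 yaxis [0.788 0.613 0.06 ]
```

{"method": "play_rows", "body": {
  "targets": [-54,-8,-35,0,-54,-8,-35,0,-54,-8,-35,0,-54,-8,-35,0,-54,-8,-35,0,-54,-8,-35,0,-54,-8,-35,0,-54,-8,-35,0]
}}

```text
t: 10.5
tool_pos: [0.379, -0.7713, 0.3991]
orientation: [1.315, 2.673, -0.032]
force: [0.5, 0.1, -0.2]
opening: 0.0498
gripper_force: 0.0
```

```bash
python3 go.py .62 -1.33 .70 128
```

```text
t 10.5 pos [ 0.379  -0.7713  0.3991] angx 127.4 tilt 9.4 q [-1.216  0.978  0.022  0.106  2.006 -1.822] | dx dy dz roll [-62.97 -13.67 -21.36] -0.6
z axis az -33.8 yaxis [0.788 0.613 0.052]
```

{"method": "play_rows", "body": {
  "targets": [-60,-13,20,0,-60,-13,20,0,-60,-13,20,0,-60,-13,20,0,-60,-13,20,0,-60,-13,20,0,-60,-13,0,0,-60,-13,0,0]
}}

```text
t: 11.17
tool_pos: [0.4149, -0.831, 0.2847]
orientation: [1.304, 2.645, -0.066]
force: [-0.2, 0.1, 0.1]
opening: 0.05
gripper_force: 0.0
```

```bash
python3 go.py .62 -1.33 .25 128
```

```text
t 11.17 pos [ 0.4149 -0.831   0.2847] angx 127.3 tilt 11.3 q [-1.202  1.117  0.024  0.1    1.828 -1.823] | dx dy dz roll [-50.51 -14.49  12.7 ] -0.7
z axis az -39.3 yaxis [0.79  0.612 0.045]
```

{"method": "play_rows", "body": {
  "targets": [-60,-16,-8,0,-60,-16,-8,0,-60,-16,-8,0,-60,-16,-8,0,-60,-16,-8,0,-60,-16,-8,0,-60,-16,-8,0,-60,-16,-8,0]
}}

```text
t: 11.83
tool_pos: [0.4127, -0.8549, 0.2763]
orientation: [1.29, 2.612, -0.106]
force: [0.7, 0.8, 0.4]
opening: 0.0499
gripper_force: 0.0
```

```bash
python3 go.py .62 -1.33 .25 128
```

```text
t 11.83 pos [ 0.4127 -0.8549  0.2763] angx 127.2 tilt 13.6 q [-1.216  1.131  0.023  0.104  1.772 -1.837] | dx dy dz roll [-48.39 -12.7   13.85] -0.8
z axis az -44.0 yaxis [0.791 0.611 0.035]
```

{"method": "play_rows", "body": {
  "targets": [-60,-16,-10,0,-60,-16,-10,0,-60,-16,-10,0,-60,-16,-10,0,-60,-16,-10,0,-60,-16,-10,0,-60,-16,-10,0,-60,-16,-10,0]
}}

```text
t: 12.5
tool_pos: [0.4087, -0.8713, 0.2848]
orientation: [1.278, 2.58, -0.143]
force: [-0.9, -0.4, 0.2]
opening: 0.0501
gripper_force: 0.0
```

{"method": "play_rows", "body": {
  "targets": [-60,-16,-10,0,-60,-16,-10,0,-60,-16,-10,0,-60,-16,-10,0,-60,-16,-10,0,-60,-16,-10,0,-60,-16,-10,0,-60,-16,-10,0]
}}

```text
t: 13.17
tool_pos: [0.4049, -0.8844, 0.3013]
orientation: [1.265, 2.548, -0.18]
force: [0.9, -0.2, 0.4]
opening: 0.05
gripper_force: 0.0
```

```bash
python3 go.py .4 -.2 .36 128
```

```text
t 13.17 pos [ 0.4049 -0.8844  0.3013] angx 127.0 tilt 18.2 q [-1.238  1.111  0.023  0.114  1.709 -1.854] | dx dy dz roll [ 50.36  41.23 -21.95] -1.0
z axis az -49.7 yaxis [0.795 0.607 0.017]
```

```bash
python3 go.py .36 -.56 .42 128;  python3 go.py .45 -.245 .29 128
```

```text
t 13.17 pos [ 0.4049 -0.8844  0.3013] angx 127.0 tilt 18.2 q [-1.238  1.111  0.023  0.114  1.709 -1.854] | dx dy dz roll [ 23.48  16.31 -19.9 ] -1.0
z axis az -49.7 yaxis [0.795 0.607 0.017]
t 13.17 pos [ 0.4049 -0.8844  0.3013] angx 127.0 tilt 18.2 q [-1.238  1.111  0.023  0.114  1.709 -1.854] | dx dy dz roll [ 46.27  42.35 -13.22] -1.0
z axis az -49.7 yaxis [0.795 0.607 0.017]
```

{"method": "play_rows", "body": {
  "targets": [22,15,-19,0,22,15,-19,0,22,15,-19,0,22,15,-19,0,22,15,-19,0,22,15,-19,0,22,15,-19,0,22,15,-19,0]
}}

```text
t: 13.83
tool_pos: [0.368, -0.6344, 0.3969]
orientation: [1.265, 2.547, -0.18]
force: [-1.1, -0.4, 1.3]
opening: 0.0505
gripper_force: 0.0
```

{"method": "play_rows", "body": {
  "targets": [22,25,2,0,22,25,2,0,22,25,2,0,22,25,2,0,22,25,2,0,22,25,2,0,22,25,2,0,22,25,2,0]
}}

```text
t: 14.5
tool_pos: [0.4452, -0.3214, 0.3129]
orientation: [1.265, 2.547, -0.18]
force: [1.2, -0.9, -0.8]
opening: 0.0501
gripper_force: 0.0
```

{"method": "play_rows", "body": {
  "targets": [0,0,0,-1,0,0,0,-1,0,0,0,-1]
}}

```text
t: 14.75
tool_pos: [0.4455, -0.3234, 0.3138]
orientation: [1.241, 2.559, -0.185]
force: [0.3, -0.6, -0.1]
opening: 0.05
gripper_force: 0.0
```

```bash
python3 - <<'E'
from plant import read_state, eyes
import cv2,pickle
s=read_state(); c=eyes.read_camera("wrist"); pickle.dump((s,c),open("w3.pkl","wb")); cv2.imwrite("pics/w3.png",c["image"][:,:,::-1])
E
python3 go.py .45 -.245 .29 128
```

```text
t 14.8 pos [ 0.4453 -0.3242  0.3139] angx 128.0 tilt 18.3 q [-0.683 -0.34   1.789 -0.059  1.379 -1.346] | dx dy dz roll [6.39 5.25 0.46] 0.0
z axis az -49.8 yaxis [0.785 0.619 0.011]
```

View pics/w3.png

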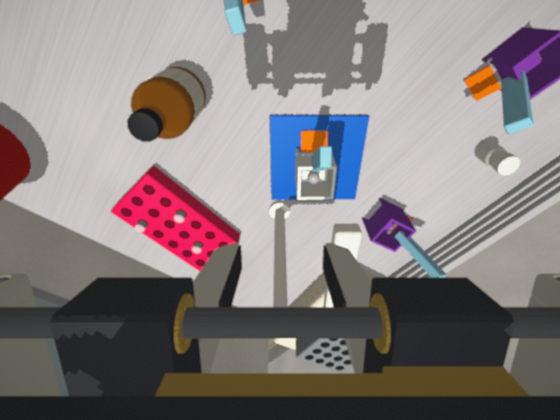

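```bash
python3 - <<'E'
import cv2
im=cv2.imread("pics/w3.png")[105:255,260:380]
cv2.imwrite("pics/w3c.png",cv2.resize(im,None,fx=4,fy=4,interpolation=cv2.INTER_CUBIC))
E
```

```text
(no output)
```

View pics/w3c.png

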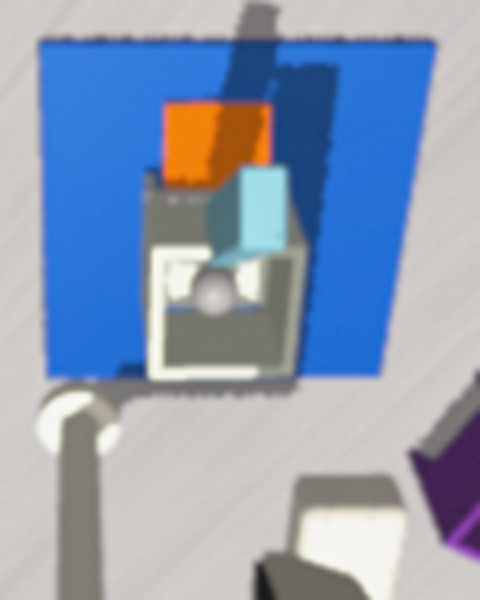

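```bash
python3 - <<'E'
import pickle
from h import *
np.set_printoptions(precision=4,suppress=True)
s,c=pickle.load(open("w3.pkl","rb"))
f=lambda u,v,z: onz(c,260+u/4-.4,105+v/4-.4,z,s)
pad=[f(40,40,.006),f(436,42,.006),f(382,376,.006),f(48,378,.006)]; pc=np.mean(pad,0); print("pad",pad,pc)
e=(pad[0]+pad[1]-pad[2]-pad[3])/2; print("pad xaxis deg",np.degrees(np.arctan2(-e[1],-e[0])),np.linalg.norm(e),np.linalg.norm(pad[0]-pad[1]))
rim=[f(148,246,.072),f(303,246,.072),f(297,382,.072),f(147,382,.072)]; rc=np.mean(rim,0); e=(rim[0]+rim[1]-rim[2]-rim[3])/2; ca=np.arctan2(-e[1],-e[0])
g=(rim[1]-rim[0]+rim[2]-rim[3])/2
print("cup",rc,np.degrees(ca),np.linalg.norm(e),np.linalg.norm(g),"from y",np.degrees(np.arctan2(g[1],g[0]))-90,np.degrees(np.arctan2(g[1],g[0]))+90)
tip=f(265,210,.135); print("tip",tip)
lamp=f(350,478,.232); print("lamp",lamp)
X=np.array([np.cos(ca),np.sin(ca),0]);Y=np.array([-X[1],X[0],0])
for n,p in(("tip",tip),("lamp",lamp),("pad",pc)): print(n,(p-rc)@X,(p-rc)@Y)
E
```

```text
pad [array([ 0.4376, -0.3359,  0.006 ]), array([ 0.5542, -0.2453,  0.006 ]), array([ 0.6462, -0.3605,  0.006 ]), array([ 0.5299, -0.4525,  0.006 ])] [ 0.542  -0.3485  0.006 ]
pad xaxis deg -51.51204503927424 0.14808817325890503 0.14769976403317003
cup [ 0.5399 -0.3578  0.072 ] -49.21491512711622 0.05674665311218736 0.055667884802998446 from y -52.008027891127306 127.99197210887269
tip [ 0.4966 -0.3021  0.135 ]
lamp [ 0.5172 -0.3146  0.232 ]
tip -0.07049718024936895 0.0036172108725640566
lamp -0.04754463212680897 0.011126375785188821
pad -0.005651923948948117 0.007650726788369229
```

```bash
python3 go.py .5044 -.3123 .105 128.5
```

```text
t 14.8 pos [ 0.4453 -0.3242  0.3139] angx 128.0 tilt 18.3 q [-0.683 -0.34   1.789 -0.059  1.379 -1.346] | dx dy dz roll [ 3.97  5.14 20.74] -0.5
z axis az -49.8 yaxis [0.785 0.619 0.011]
```

{"method": "play_rows", "body": {
  "targets": [3,3,0,0,4,5.1,3,0,4,5.1,7,0,4,5.1,11,0,4,5.1,14,0,4,5.1,17,0,4,5.1,19,0,4,5.1,20.7,0]
}}

```text
t: 15.47
tool_pos: [0.5025, -0.313, 0.1021]
orientation: [1.248, 2.56, -0.184]
force: [0.7, -0.1, -0.0]
opening: 0.0501
gripper_force: 0.0
```

{"method": "play_rows", "body": {
  "targets": [0,0,0,0,0,0,0,0,0,0,0,0]
}}

```text
t: 15.72
tool_pos: [0.5039, -0.3124, 0.1059]
orientation: [1.245, 2.557, -0.185]
force: [-0.7, -0.4, -0.3]
opening: 0.0501
gripper_force: 0.0
```

```bash
python3 go.py .5044 -.3123 .105 128.5;python3 - <<'E'
from plant import read_state, eyes
import cv2,numpy as np
a=eyes.read_camera("side")["image"][200:350,220:380,::-1]; b=eyes.read_camera("wrist")["image"][:,:,::-1]
cv2.imwrite("pics/g1.png",np.hstack([cv2.resize(a,(400,375)),cv2.resize(b,(400,300))[:,:] if 0 else cv2.resize(b,(400,375))]))
E
```

```text
t 15.72 pos [ 0.5039 -0.3124  0.1059] angx 128.0 tilt 18.3 q [-0.586 -0.086  1.956 -0.106  0.968 -1.204] | dx dy dz roll [0.01 0.04 0.09] -0.5
z axis az -49.7 yaxis [0.786 0.618 0.012]
```

View pics/g1.png

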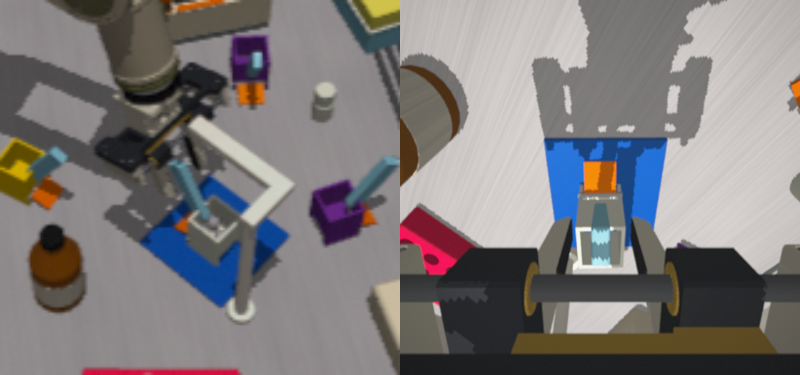

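{"method": "play_rows", "body": {
  "targets": [0,0,0,0,0,0,0,0,0,0,0,0,0,0,0,0,0,0,0,0,0,0,0,0,0,0,0,0,0,0,0,0],
  "grip": 0.8,
  "grip_force": 30
}}

```text
t: 16.48
tool_pos: [0.5036, -0.3112, 0.1046]
orientation: [1.243, 2.56, -0.185]
force: [-3.0, 0.6, 1.0]
opening: 0.0144
gripper_force: 30.0
```

{"method": "play_rows", "body": {
  "targets": [-0.15,0,-0.4,0,-0.25,0,-0.8,0,-0.25,0,-0.8,0]
}}

```text
t: 16.73
tool_pos: [0.5038, -0.3109, 0.1135]
orientation: [1.243, 2.559, -0.183]
force: [0.4, -0.6, -2.6]
opening: 0.0139
gripper_force: 30.0
```

```bash
python3 go.py .5044 -.3123 .105 128.5; python3 -c "
from plant import read_state as r
s=r();print(s['force'],s['wrist_torque'],s['opening'])"
```

```text
t 16.73 pos [ 0.5038 -0.3109  0.1135] angx 128.1 tilt 18.2 q [-0.584 -0.097  1.951 -0.105  0.985 -1.206] | dx dy dz roll [ 0.12 -0.05  0.85] -0.4
z axis az -49.6 yaxis [0.785 0.62  0.012]
[ 0.37302846 -0.61291155 -2.56053463] [0.27741526 0.32434623 0.04035376] 0.013876370769910017
```

{"method": "play_rows", "body": {
  "targets": [1,0,-0.3,0,2,0,-0.7,0,3,0,-1,0,4.1,0,-1.35,0,4.1,0,-1.35,0,4.25,0,-0.9,0,4.35,0,-0.6,0,4.35,0,-0.55,0]
}}

```text
t: 17.4
tool_pos: [0.4777, -0.2775, 0.1049]
orientation: [1.243, 2.559, -0.184]
force: [-2.9, 5.9, 5.6]
opening: 0.0137
gripper_force: 30.0
```

{"method": "play_rows", "body": {
  "targets": [0,0,0,0,0,0,0,0,0,0,0,0],
  "grip": 2.6
}}

```text
t: 17.65
tool_pos: [0.4773, -0.2776, 0.1047]
orientation: [1.243, 2.559, -0.184]
force: [0.6, 0.1, -0.5]
opening: 0.0249
gripper_force: 0.0
```

```bash
python3 go.py .5044 -.3123 .105 128.5; python3 - <<'E'
from plant import read_state, eyes
import cv2,numpy as np
b=eyes.read_camera("side")["image"][200:350,220:380,::-1]
cv2.imwrite("pics/g2.png",cv2.resize(b,(640,600)))
print(read_state()["force"])
E
```

```text
t 17.65 pos [ 0.4773 -0.2776  0.1047] angx 128.1 tilt 18.2 q [-0.553 -0.2    2.059 -0.117  0.982 -1.17 ] | dx dy dz roll [-4.19 -0.03  1.34] -0.4
z axis az -49.7 yaxis [0.785 0.62  0.012]
[-0.02479329 -0.40128703 -0.56936687]
```

View pics/g2.png

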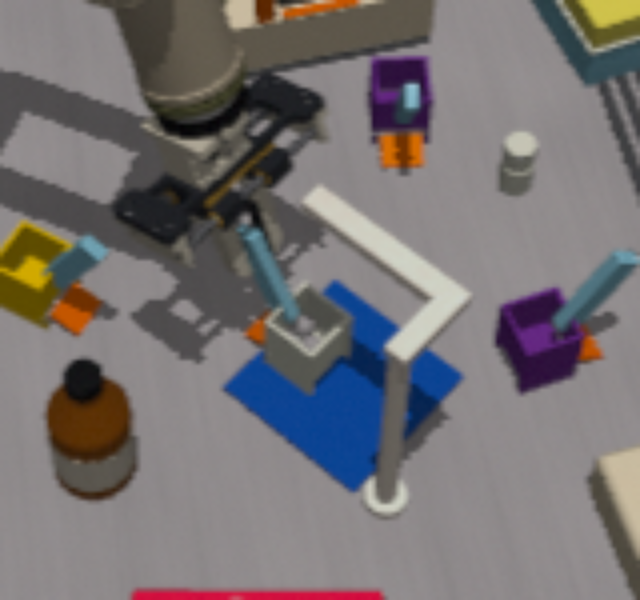

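{"method": "play_rows", "body": {
  "targets": [0,0,-3,0,0,0,-7,0,0,0,-11,0,0,0,-15,0,0,0,-19,0,0,0,-23,0,0,0,-23,0],
  "grip": 4
}}

```text
t: 18.28
tool_pos: [0.4324, -0.2229, 0.3336]
orientation: [1.237, 2.546, -0.184]
force: [0.7, -1.0, 1.5]
opening: 0.0401
gripper_force: 0.0
```

```bash
python3 go.py .23 -.27 .36 128;python3 go.py .1 -.12 .36 128
```

```text
t 18.28 pos [ 0.4324 -0.2229  0.3336] angx 128.0 tilt 19.0 q [-0.492 -0.518  1.885 -0.115  1.465 -1.164] | dx dy dz roll [  7.42 -18.75  -5.67] 0.0
z axis az -48.8 yaxis [0.784 0.62  0.017]
t 18.28 pos [ 0.4324 -0.2229  0.3336] angx 128.0 tilt 19.0 q [-0.492 -0.518  1.885 -0.115  1.465 -1.164] | dx dy dz roll [ 26.17 -19.64 -12.12] 0.0
z axis az -48.8 yaxis [0.784 0.62  0.017]
```

{"method": "play_rows", "body": {
  "targets": [7.4,-19,-5.7,0,7.4,-19,-5.7,0,7.4,-19,-5.7,0,7.4,-19,-5.7,0,7.4,-19,-5.7,0,7.4,-19,-5.7,0]
}}

```text
t: 18.78
tool_pos: [0.2285, -0.2824, 0.3553]
orientation: [1.259, 2.565, -0.182]
force: [1.1, -0.3, 0.6]
opening: 0.0397
gripper_force: 0.0
```

```bash
python3 go.py .1 -.12 .36 128
```

```text
t 18.78 pos [ 0.2285 -0.2824  0.3553] angx 127.6 tilt 17.5 q [-1.101 -0.893  2.051  0.066  1.684 -1.742] | dx dy dz roll [19.6  -0.19 -6.68] -0.4
z axis az -50.5 yaxis [0.79  0.613 0.009]
```

{"method": "play_rows", "body": {
  "targets": [30,0,-10,0,30,0,-10,0,30,0,-10,0,30,0,-10,0,30,0,-10,0,30,0,-10,0,30,0,-10,0,30,0,-10,0]
}}

```text
t: 19.45
tool_pos: [0.2114, -0.2342, 0.436]
orientation: [1.264, 2.604, -0.159]
force: [-0.0, 0.1, -0.5]
opening: 0.0397
gripper_force: 0.0
```

```bash
python3 go.py .1 -.12 .36 128
```

```text
t 19.45 pos [ 0.2114 -0.2342  0.436 ] angx 128.2 tilt 15.3 q [-1.059 -0.892  1.886  0.051  1.885 -1.704] | dx dy dz roll [17.31 -1.73  3.14] 0.2
z axis az -50.0 yaxis [0.785 0.62  0.008]
```

{"method": "play_rows", "body": {
  "targets": [30,0,9,0,30,0,9,0,30,0,9,0,30,0,9,0,30,0,9,0,30,0,9,0,30,0,9,0,30,0,9,0]
}}

```text
t: 20.12
tool_pos: [0.2356, -0.2073, 0.3983]
orientation: [1.284, 2.64, -0.147]
force: [-0.7, 0.5, -0.2]
opening: 0.0399
gripper_force: 0.0
```

```bash
python3 go.py .1 -.12 .36 128
```

```text
t 20.12 pos [ 0.2356 -0.2073  0.3983] angx 128.1 tilt 12.9 q [-0.876 -0.892  1.953 -0.008  1.855 -1.545] | dx dy dz roll [15.72 -5.27  0.33] 0.1
z axis az -52.2 yaxis [ 0.787  0.617 -0.001]
```

{"method": "play_rows", "body": {
  "targets": [30,-6,9,0,30,-6,9,0,30,-6,9,0,30,-6,9,0,30,-6,9,0,30,-6,9,0,30,-6,9,0,30,-6,9,0]
}}

```text
t: 20.78
tool_pos: [0.2415, -0.1955, 0.36]
orientation: [1.305, 2.676, -0.139]
force: [1.2, 0.3, 0.4]
opening: 0.0398
gripper_force: 0.0
```

{"method": "play_rows", "body": {
  "targets": [30,-6,9,0,30,-6,9,0,30,-6,9,0,30,-6,9,0,30,-6,9,0,30,-6,9,0,30,-6,9,0,30,-6,9,0]
}}

```text
t: 21.45
tool_pos: [0.2584, -0.1606, 0.3137]
orientation: [1.325, 2.712, -0.141]
force: [-0.5, 0.6, -0.0]
opening: 0.0399
gripper_force: 0.0
```

```bash
python3 go.py .1 -.12 .36 128
```

```text
t 21.45 pos [ 0.2584 -0.1606  0.3137] angx 128.1 tilt 8.7 q [-0.638 -0.892  2.103 -0.071  1.794 -1.321] | dx dy dz roll [ 12.13 -10.17  -6.18] 0.1
z axis az -63.8 yaxis [ 0.79   0.613 -0.031]
```

```bash
python3 go.py .15 -.285 .38 128
```

```text
t 21.45 pos [ 0.2584 -0.1606  0.3137] angx 128.1 tilt 8.7 q [-0.638 -0.892  2.103 -0.071  1.794 -1.321] | dx dy dz roll [ -4.06 -16.39  -5.59] 0.1
z axis az -63.8 yaxis [ 0.79   0.613 -0.031]
```

{"method": "play_rows", "body": {
  "targets": [-4,-16.4,-5.6,0,-4,-16.4,-5.6,0,-4,-16.4,-5.6,0,-4,-16.4,-5.6,0,-4,-16.4,-5.6,0,-4,-16.4,-5.6,0]
}}

```text
t: 21.95
tool_pos: [0.1467, -0.2876, 0.3819]
orientation: [1.332, 2.708, -0.145]
force: [0.6, -0.1, -0.1]
opening: 0.0402
gripper_force: 0.0
```

{"method": "play_rows", "body": {
  "targets": [30,4,7,0,30,4,7,0,30,4,7,0,30,4,7,0,30,4,7,0,30,4,7,0,30,4,7,0,30,4,7,0]
}}

```text
t: 22.62
tool_pos: [0.1143, -0.2622, 0.3575]
orientation: [1.338, 2.741, -0.102]
force: [-0.0, -0.6, 0.2]
opening: 0.0397
gripper_force: 0.0
```

```bash
python3 go.py .15 -.285 .38 128
```

```text
t 22.62 pos [ 0.1143 -0.2622  0.3575] angx 128.0 tilt 6.4 q [-1.382 -0.892  2.017  0.034  1.909 -2.032] | dx dy dz roll [-4.22  1.37 -1.82] 0.0
z axis az -62.7 yaxis [ 0.789  0.614 -0.021]
```

{"method": "play_rows", "body": {
  "targets": [30,10,7,0,30,10,7,0,30,10,7,0,30,10,7,0,30,10,7,0,30,10,7,0,30,10,7,0,30,10,7,0]
}}

```text
t: 23.28
tool_pos: [0.1355, -0.2359, 0.3514]
orientation: [1.354, 2.773, -0.067]
force: [0.6, 0.9, -0.2]
opening: 0.0399
gripper_force: 0.0
```

```bash
python3 go.py .15 -.285 .38 128
```

```text
t 23.28 pos [ 0.1355 -0.2359  0.3514] angx 128.0 tilt 4.0 q [-1.252 -0.892  2.026  0.01   1.938 -1.91 ] | dx dy dz roll [-4.95 -1.92 -2.5 ] -0.0
z axis az -64.3 yaxis [ 0.789  0.615 -0.015]
```

{"method": "play_rows", "body": {
  "targets": [30,8,7,0,30,8,7,0,30,8,7,0,30,8,7,0,30,8,7,0,30,8,7,0,30,8,7,0,30,8,7,0]
}}

```text
t: 23.95
tool_pos: [0.1733, -0.1878, 0.3518]
orientation: [1.371, 2.806, -0.047]
force: [0.0, -0.5, -0.6]
opening: 0.0398
gripper_force: 0.0
```

```bash
python3 go.py .15 -.285 .38 128
```

```text
t 23.95 pos [ 0.1733 -0.1878  0.3518] angx 127.9 tilt 2.0 q [-1.002 -0.892  2.024 -0.018  1.978 -1.671] | dx dy dz roll [-6.32 -7.87 -2.48] -0.1
z axis az -85.4 yaxis [ 0.789  0.614 -0.019]
```

```bash
python3 go.py .4757 -.275 .26 128.3
```

```text
t 23.95 pos [ 0.1733 -0.1878  0.3518] angx 127.9 tilt 2.0 q [-1.002 -0.892  2.024 -0.018  1.978 -1.671] | dx dy dz roll [-25.19  18.67   9.57] -0.4
z axis az -85.4 yaxis [ 0.789  0.614 -0.019]
```

{"method": "play_rows", "body": {
  "targets": [-25.2,18.7,3,0,-25.2,18.7,3,0,-25.2,18.7,3,0,-25.2,18.7,3,0,-25.2,18.7,9.5,0,-25.2,18.7,9.5,0,-25.2,18.7,9.5,0,-25.2,18.7,9.5,0]
}}

```text
t: 24.62
tool_pos: [0.4768, -0.2746, 0.2596]
orientation: [1.371, 2.807, -0.047]
force: [-0.3, -0.6, 1.3]
opening: 0.04
gripper_force: 0.0
```

{"method": "play_rows", "body": {
  "targets": [0,0,0,0,0,0,0,0,0,0,0,0]
}}

```text
t: 24.87
tool_pos: [0.4746, -0.2745, 0.2608]
orientation: [1.371, 2.808, -0.046]
force: [0.2, -0.3, -0.2]
opening: 0.04
gripper_force: 0.0
```

```bash
python3 go.py .4757 -.275 .1005 128.3; python3 - <<'E'
from plant import read_state, eyes
from h import *
import pickle
np.set_printoptions(precision=4,suppress=True)
s=read_state(); c=eyes.read_camera("wrist"); pickle.dump((s,c),open("w4.pkl","wb")); cv2.imwrite("pics/w4.png",c["image"][:,:,::-1])
hsv=cv2.cvtColor(c["image"],cv2.COLOR_RGB2HSV)
m=((hsv[...,0]>85)&(hsv[...,0]<102)&(hsv[...,1]>60)&(hsv[...,2]>100)).astype(np.uint8)
n,l,st,ce=cv2.connectedComponentsWithStats(m)
p=proj(c,(.4707,-.2684,.135),s); print("expected tip px",p)
for k in range(1,n):
    if st[k,4]>60: print(st[k],ce[k],onz(c,*ce[k],.12,s))
E
```

```text
t 24.87 pos [ 0.4746 -0.2745  0.2608] angx 128.0 tilt 1.9 q [-0.599 -0.042  1.59  -0.027  1.573 -1.262] | dx dy dz roll [ 0.34  0.37 16.02] -0.3
z axis az -87.2 yaxis [ 0.789  0.615 -0.02 ]
expected tip px [284.1462 193.631 ]
[ 175   54   29   60 1109] [189.5239  84.459 ] [ 0.3347 -0.2426  0.12  ]
[ 468  151   36   58 1283] [484.7724 181.2027] [ 0.6286 -0.1321  0.12  ]
[279 183  13  38 422] [284.9384 201.1398] [ 0.4788 -0.2777  0.12  ]
```

{"method": "play_rows", "body": {
  "targets": [0.3,0.3,4,0,0.3,0.3,8,0,0.3,0.3,11,0,0.3,0.3,13.5,0,0.3,0.3,15,0,0.3,0.3,16,0,0.3,0.3,16,0]
}}

```text
t: 25.5
tool_pos: [0.4747, -0.2762, 0.1011]
orientation: [1.372, 2.806, -0.047]
force: [-0.8, 0.1, 0.3]
opening: 0.0399
gripper_force: 0.0
```

{"method": "play_rows", "body": {
  "targets": [0,0,0,0,0,0,0,0,0,0,0,0,0,0,0,0,0,0,0,0,0,0,0,0],
  "grip": 0.8,
  "grip_force": 45
}}

```text
t: 26.0
tool_pos: [0.4769, -0.2764, 0.1025]
orientation: [1.37, 2.804, -0.045]
force: [0.8, 1.9, 5.5]
opening: 0.0138
gripper_force: 44.8
```

{"method": "play_rows", "body": {
  "targets": [0,0,-1,0,0,0,-2,0,0,0,-2,0]
}}

```text
t: 26.25
tool_pos: [0.4765, -0.2763, 0.1236]
orientation: [1.37, 2.804, -0.047]
force: [0.8, -0.3, -2.3]
opening: 0.0138
gripper_force: 45.0
```

```bash
python3 go.py .4757 -.275 .30 128.3; python3 -c "
from plant import read_state as r
s=r();print(s['force'],s['wrist_torque'],s['opening'])"
```

```text
t 26.25 pos [ 0.4765 -0.2763  0.1236] angx 127.9 tilt 2.1 q [-0.6    0.041  1.76  -0.028  1.316 -1.255] | dx dy dz roll [ -0.41  -0.3  -17.63] -0.4
z axis az -82.1 yaxis [ 0.789  0.614 -0.018]
[ 0.83257786 -0.34946158 -2.3121228 ] [0.0159752  0.06665954 0.01078986] 0.01380892557405136
```

{"method": "play_rows", "body": {
  "targets": [2,0,0,0,5,0,0,0,8,0,0,0,9,0,-2,0,9,0,-6,0,9,0,-10,0,9,0,-14,0,9,0,-18,0]
}}

```text
t: 26.92
tool_pos: [0.4191, -0.1981, 0.3003]
orientation: [1.371, 2.806, -0.047]
force: [1.1, -0.6, -3.7]
opening: 0.0142
gripper_force: 45.0
```

```bash
python3 go.py .5142 .0515 .29 184.4
```

```text
t 26.92 pos [ 0.4191 -0.1981  0.3003] angx 127.9 tilt 2.0 q [-0.529 -0.282  1.733 -0.029  1.67  -1.194] | dx dy dz roll [13.86 22.85  0.19] -56.5
z axis az -85.3 yaxis [ 0.789  0.614 -0.019]
```

{"method": "play_rows", "body": {
  "targets": [1.7,2.9,0,-7,3.5,5.7,0,-14,5.2,8.6,0,-21,7,11.4,0,-28,8.7,14.3,0,-35,10.4,17.1,0,-42,12.1,20,0,-49,13.9,22.9,0,-56]
}}

```text
t: 27.58
tool_pos: [0.5152, 0.0533, 0.29]
orientation: [-0.116, 3.137, -0.055]
force: [-0.2, -1.0, -2.8]
opening: 0.0138
gripper_force: 45.0
```

{"method": "play_rows", "body": {
  "targets": [0,0,0,0,0,0,0,0,0,0,0,0,0,0,0,0]
}}

```text
t: 27.92
tool_pos: [0.5148, 0.0508, 0.29]
orientation: [-0.104, 3.138, -0.055]
force: [0.2, 0.3, -3.3]
opening: 0.0136
gripper_force: 45.0
```

```bash
python3 go.py .5142 .0515 .245 184.4;python3 - <<'E'
from plant import read_state, eyes
import cv2,numpy as np,pickle
a=eyes.read_camera("side"); b=eyes.read_camera("wrist"); t=eyes.read_camera("top"); s=read_state()
pickle.dump((s,a,b,t),open("w5.pkl","wb"))
z=lambda im:cv2.resize(np.ascontiguousarray(im[:,:,::-1]),(400,300),interpolation=cv2.INTER_CUBIC)
cv2.imwrite("pics/m1.png",np.vstack([np.hstack([z(a["image"][120:225,230:370]),z(t["image"][150:255,170:310])]),np.hstack([z(b["image"]),z(b["image"][90:300,140:420])])]))
E
```

```text
t 27.92 pos [0.5148 0.0508 0.29  ] angx -176.2 tilt 2.0 q [ 0.025 -0.112  1.604 -0.035  1.648 -1.615] | dx dy dz roll [0.05 0.23 4.5 ] -0.6
z axis az -85.6 yaxis [-0.066  0.997 -0.035]
```

View pics/m1.png

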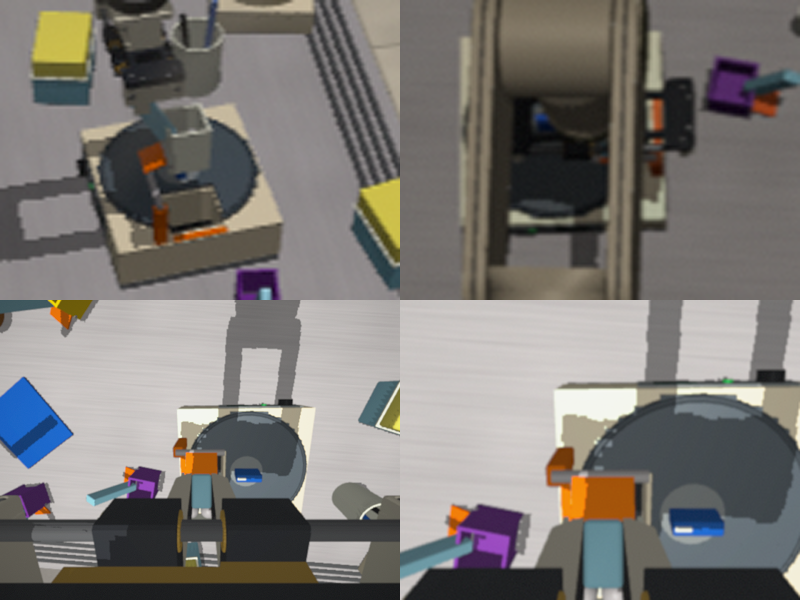

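```bash
python3 - <<'E'
import pickle
from h import *
np.set_printoptions(precision=4,suppress=True)
s,a,b,t=pickle.load(open("w5.pkl","rb"))
print("bar end pred px",proj(b,(.529,.0827,.146),s))
hsv=cv2.cvtColor(b["image"],cv2.COLOR_RGB2HSV)
o=((hsv[...,0]<18)&(hsv[...,1]>170)&(hsv[...,2]>110)).astype(np.uint8)
n,l,st,ce=cv2.connectedComponentsWithStats(o)
for k in range(1,n):
    if st[k,4]>80: print(st[k],ce[k])
g=b["image"].astype(int)
for x in (300,306,310,314,317,320): print(x,[tuple(g[y,x]) for y in range(206,224,2)])
for y in (212,215): print(y,onz(b,315,y,.146,s))
M=R.from_rotvec(s["orientation"]).as_matrix()
# cup frame expected
X=np.array([.9978,.066,0]);mid=s["tool_pos"]+.061*X-np.array([0,0,.0635]);Y=np.array([-X[1],X[0],0]);Z=np.array([0,0,1.])
pv=mid-.025*X-.017*Z; tip=pv+.034*(-np.cos(.4)*X-np.sin(.4)*Z)
print("mid",mid); 
for sgn in(-1,1): print("tab edge px",proj(b,tip+sgn*.02*Y,s),proj(b,pv+sgn*.02*Y,s))
E
```

```text
bar end pred px [313.8811 213.0613]
[ 71  10  30  30 474] [85.6751 23.0316]
[243 194  18  26 220] [251.8773 202.9727]
[ 252  214   53   30 1421] [278.8332 228.2843]
[174 234  14  21 153] [179.2614 242.4641]
[ 49 290  21  10 120] [ 59.8833 295.3833]
300 [(np.int64(70), np.int64(76), np.int64(80)), (np.int64(77), np.int64(79), np.int64(83)), (np.int64(100), np.int64(99), np.int64(98)), (np.int64(119), np.int64(112), np.int64(110)), (np.int64(160), np.int64(89), np.int64(46)), (np.int64(163), np.int64(82), np.int64(9)), (np.int64(162), np.int64(82), np.int64(10)), (np.int64(163), np.int64(82), np.int64(10)), (np.int64(163), np.int64(83), np.int64(10))]
306 [(np.int64(70), np.int64(76), np.int64(82)), (np.int64(77), np.int64(79), np.int64(82)), (np.int64(100), np.int64(98), np.int64(98)), (np.int64(117), np.int64(115), np.int64(114)), (np.int64(126), np.int64(125), np.int64(123)), (np.int64(116), np.int64(116), np.int64(114)), (np.int64(66), np.int64(67), np.int64(66)), (np.int64(32), np.int64(34), np.int64(36)), (np.int64(33), np.int64(36), np.int64(38))]
310 [(np.int64(71), np.int64(77
[... 1087 characters left out ...]
.int64(78), np.int64(79)), (np.int64(73), np.int64(79), np.int64(81)), (np.int64(73), np.int64(78), np.int64(80))]
320 [(np.int64(70), np.int64(77), np.int64(81)), (np.int64(70), np.int64(75), np.int64(79)), (np.int64(70), np.int64(76), np.int64(80)), (np.int64(69), np.int64(75), np.int64(79)), (np.int64(69), np.int64(75), np.int64(80)), (np.int64(69), np.int64(76), np.int64(80)), (np.int64(69), np.int64(76), np.int64(80)), (np.int64(70), np.int64(76), np.int64(80)), (np.int64(70), np.int64(77), np.int64(80))]
212 [0.5277 0.0838 0.146 ]
215 [0.5311 0.0841 0.146 ]
mid [0.5757 0.0547 0.2267]
tab edge px [262.9472 216.4911] [262.1847 253.5068]
tab edge px [306.1481 216.9366] [306.0031 254.1409]
```

{"method": "play_rows", "body": {
  "targets": [-0.1,0.4,1,-0.6,-0.1,0.4,2.5,-0.6,-0.1,0.4,4,-0.6,-0.1,0.4,4.6,-0.6,-0.1,0.4,5.2,-0.6,-0.1,0.4,5.8,-0.6,-0.1,0.4,6.3,-0.6,-0.1,0.4,6.7,-0.6]
}}

```text
t: 28.73
tool_pos: [0.5168, 0.0536, 0.2237]
orientation: [-0.123, 3.135, -0.054]
force: [0.8, 1.0, 3.9]
opening: 0.0138
gripper_force: 45.0
```

{"method": "play_rows", "body": {
  "targets": [0,0,0,0,0,0,0,0,0,0,0,0,0,0,0,0,0,0,0,0,0,0,0,0,0,0,0,0]
}}

```text
t: 29.32
tool_pos: [0.5167, 0.0536, 0.2234]
orientation: [-0.123, 3.135, -0.054]
force: [5.5, 1.2, 1.4]
opening: 0.0139
gripper_force: 45.0
```

```bash
python3 go.py .5142 .0515 .2225 184.4;python3 - <<'E'
from plant import read_state, eyes
import cv2,numpy as np,pickle
s=read_state(); print(s["force"],s["wrist_torque"])
b=eyes.read_camera("wrist");a=eyes.read_camera("side"); pickle.dump((s,a,b),open("w6.pkl","wb"))
cv2.imwrite("pics/m2s.png",a["image"][:,:,::-1]);cv2.imwrite("pics/m2w.png",b["image"][:,:,::-1])
E
```

```text
t 29.32 pos [0.5167 0.0536 0.2234] angx -175.5 tilt 2.0 q [ 0.03  -0.091  1.705 -0.034  1.525 -1.618] | dx dy dz roll [ 0.26 -0.19  0.09] 0.1
z axis az -82.0 yaxis [-0.079  0.996 -0.035]
[5.45586514 1.18358296 1.38627246] [ 0.41004725 -1.3942807  -0.02524002]
```

{"method": "play_rows", "body": {
  "targets": [0,0,0.2,0,0,0,0.2,0,0,0,0.2,0,0,0,0.2,0,0,0,0.2,0]
}}

```text
t: 29.83
tool_pos: [0.5159, 0.0535, 0.2208]
orientation: [-0.124, 3.137, -0.054]
force: [2.9, 2.0, 2.2]
opening: 0.0141
gripper_force: 45.0
```

{"method": "play_rows", "body": {
  "targets": [0,0,-1,0,0,0,-2.5,0,0,0,-4.5,0,0,0,-7.5,0,0,0,-11,0,0,0,-11,0,0,0,-11,0]
}}

```text
t: 30.42
tool_pos: [0.5158, 0.0572, 0.3329]
orientation: [-0.123, 3.135, -0.055]
force: [0.6, -0.2, -1.9]
opening: 0.0137
gripper_force: 45.0
```

```bash
python3 go.py .5142 .0515 .2225 184.4;python3 - <<'E'
from plant import read_state, eyes
import cv2,numpy as np,pickle
for i in range(3): s=read_state(); print(s["force"],s["wrist_torque"]); eyes.read_camera("wrist")
b=eyes.read_camera("wrist");a=eyes.read_camera("side"); 
p=pickle.load(open("w6.pkl","rb"))
z=lambda im:cv2.resize(np.ascontiguousarray(im[:,:,::-1]),(400,300),interpolation=cv2.INTER_CUBIC)
cv2.imwrite("pics/m3.png",np.vstack([np.hstack([z(p[1]["image"][145:220,260:360]),z(p[2]["image"][150:300,180:380])]),np.hstack([z(a["image"][145:220,260:360]),z(b["image"][150:300,180:380])])]))
E
```

```text
t 30.42 pos [0.5158 0.0572 0.3329] angx -175.5 tilt 2.0 q [ 0.037 -0.109  1.523 -0.035  1.723 -1.618] | dx dy dz roll [ 0.23 -0.17 11.06] 0.1
z axis az -82.0 yaxis [-0.078  0.996 -0.035]
[ 0.5800139  -0.19723747 -1.85078149] [0.10043608 0.13881006 0.02151642]
[-0.34553178 -0.85438076 -2.37079292] [0.08429108 0.12733508 0.00576462]
[-0.13905061  0.08552996 -3.12827279] [ 0.06183059  0.14539968 -0.03160146]
```

View pics/m3.png

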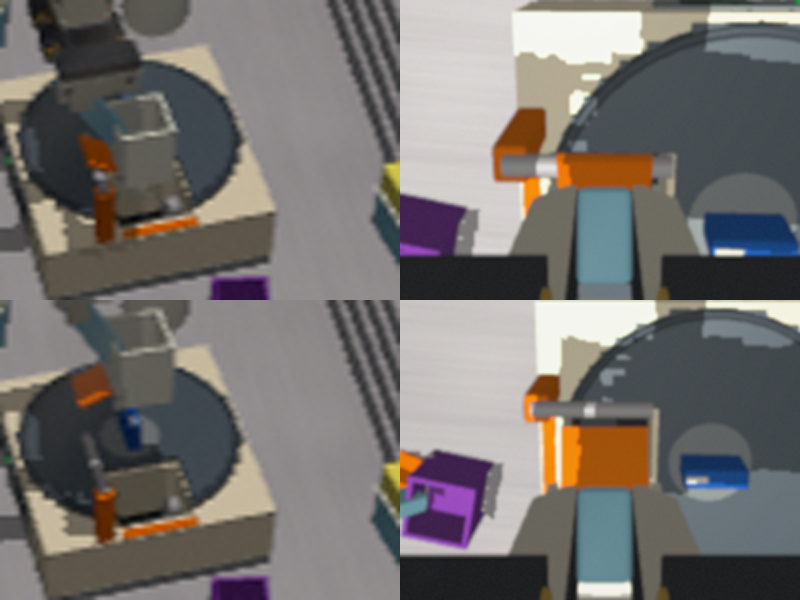

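```bash
python3 - <<'E'
from plant import read_state, eyes
from h import *
import pickle
F=[];T=[]
for i in range(14): s=read_state(); F.append(s["force"]); T.append(s["wrist_torque"]); t=eyes.read_camera("side")
F=np.array(F);T=np.array(T); print(F.mean(0).round(2),F.std(0).round(2),T.mean(0).round(3))
s5=pickle.load(open("w5.pkl","rb"))[0]; s3=pickle.load(open("w6.pkl","rb"))[0]; print("before",s5["force"],s5["wrist_torque"])
pickle.dump((s,t),open("w7.pkl","wb"))
E
python3 go.py .419 -.198 .333 128.3
```

```text
[-0.18  0.23 -1.94] [0.51 0.65 0.42] [ 0.072  0.098 -0.006]
before [-0.11799181 -0.1311325  -2.78215814] [ 0.12829263  0.13741967 -0.07700552]
t 31.37 pos [0.5156 0.0573 0.3308] angx -175.5 tilt 2.0 q [ 0.037 -0.107  1.526 -0.035  1.721 -1.618] | dx dy dz roll [ 11.64 -24.68   0.63] 56.2
z axis az -85.3 yaxis [-0.079  0.996 -0.035]
```

{"method": "play_rows", "body": {
  "targets": [0,0,3,0,0,0,6.5,0,0,0,8.5,0,0,0,9.5,0,0,0,10.5,0,0,0,11.2,0,0,0,11.2,0,0,0,11.2,0]
}}

```text
t: 32.03
tool_pos: [0.5176, 0.0534, 0.2205]
orientation: [-0.123, 3.133, -0.054]
force: [5.2, 1.5, 1.2]
opening: 0.0139
gripper_force: 45.0
```

{"method": "play_rows", "body": {
  "targets": [0,0,0,0,0,0,0,0,0,0,0,0,0,0,-2,0,0,0,-4,0,0,0,-7,0,0,0,-10,0,0,0,-10,0]
}}

```text
t: 32.7
tool_pos: [0.5173, 0.057, 0.326]
orientation: [-0.123, 3.129, -0.054]
force: [0.6, -0.2, 0.0]
opening: 0.0135
gripper_force: 45.0
```

```bash
python3 - <<'E'
from plant import read_state, eyes
from h import *
F=[]
for i in range(10): s=read_state(); F.append(s["force"]); t=eyes.read_camera("side")
print(np.mean(F,0).round(2))
E
python3 go.py .419 -.198 .32 128.3
```

```text
[ 0.25 -0.14 -2.17]
t 33.2 pos [0.5152 0.0568 0.3178] angx -175.5 tilt 2.0 q [ 0.036 -0.108  1.55  -0.035  1.7   -1.618] | dx dy dz roll [ 11.59 -24.64   0.65] 56.2
z axis az -88.3 yaxis [-0.079  0.996 -0.034]
```

{"method": "play_rows", "body": {
  "targets": [1.5,-3.1,0,7,2.9,-6.2,0,14,4.4,-9.3,0,21,5.8,-12.3,0,28,7.3,-15.4,0,35,8.7,-18.5,0,42,10.2,-21.6,0,49,11.6,-24.6,0,56]
}}

```text
t: 33.87
tool_pos: [0.4182, -0.1988, 0.3272]
orientation: [1.365, 2.81, -0.047]
force: [0.9, 0.3, -3.1]
opening: 0.0138
gripper_force: 45.0
```

{"method": "play_rows", "body": {
  "targets": [0,0,0,0,0,0,0,0]
}}

```text
t: 34.03
tool_pos: [0.4185, -0.1987, 0.327]
orientation: [1.362, 2.812, -0.047]
force: [-0.4, 0.2, -2.7]
opening: 0.0137
gripper_force: 45.0
```

```bash
python3 go.py .427 -.213 .124 127.9; python3 go.py .4783 -.2787 .124 127.9
```

```text
t 34.03 pos [ 0.4185 -0.1987  0.327 ] angx 128.3 tilt 2.0 q [-0.531 -0.279  1.683 -0.029  1.719 -1.204] | dx dy dz roll [-1.07  0.17 20.34] 0.4
z axis az -86.1 yaxis [ 0.784  0.62  -0.019]
t 34.03 pos [ 0.4185 -0.1987  0.327 ] angx 128.3 tilt 2.0 q [-0.531 -0.279  1.683 -0.029  1.719 -1.204] | dx dy dz roll [-9.4   0.13 20.58] 0.4
z axis az -86.1 yaxis [ 0.784  0.62  -0.019]
```

{"method": "play_rows", "body": {
  "targets": [-1,0.15,4,0.4,-1,0.15,8,0.4,-1,0.15,12,0.4,-1,0.15,16,0.4,-1,0.15,19,0.4,-1,0.15,20.3,0.4,-2.5,0.15,20.5,0.4,-4.5,0.15,20.5,0.4]
}}

```text
t: 34.7
tool_pos: [0.448, -0.2358, 0.1209]
orientation: [1.363, 2.816, -0.044]
force: [-0.2, -0.3, -1.4]
opening: 0.014
gripper_force: 45.0
```

{"method": "play_rows", "body": {
  "targets": [-2,0,0,0,-4,0,0,0,-4.9,0,0.1,0,-4.9,0,0.1,0,-4.9,0,0.1,0]
}}

```text
t: 35.12
tool_pos: [0.4792, -0.2761, 0.1234]
orientation: [1.365, 2.811, -0.046]
force: [0.1, 0.2, -0.6]
opening: 0.0137
gripper_force: 45.0
```

```bash
python3 go.py .4783 -.2787 .1025 127.9; python3 - <<'E'
from plant import read_state, eyes
import pickle,cv2
s=read_state(); print(s["force"]); a=eyes.read_camera("side");b=eyes.read_camera("wrist"); pickle.dump((s,a,b),open("w8.pkl","wb"))
E
```

```text
t 35.12 pos [ 0.4792 -0.2761  0.1234] angx 128.2 tilt 1.9 q [-0.597  0.052  1.749 -0.027  1.321 -1.257] | dx dy dz roll [-0.09 -0.19  2.1 ] 0.3
z axis az -87.2 yaxis [ 0.786  0.618 -0.019]
[ 0.05554981  0.18417689 -0.60613805]
```

{"method": "play_rows", "body": {
  "targets": [0,0,0.6,0,0,0,1.2,0,0,0,1.6,0,0,0,1.9,0,0,0,2.0,0,0,0,2.1,0,0,0,2.1,0]
}}

```text
t: 35.8
tool_pos: [0.4794, -0.2781, 0.1032]
orientation: [1.367, 2.809, -0.047]
force: [-0.9, 0.1, -2.8]
opening: 0.0136
gripper_force: 45.0
```

```bash
python3 go.py .4783 -.2787 .1025 127.9; python3 -c "
from plant import read_state as r
s=r();print(s['force'],s['wrist_torque'])"
```

```text
t 35.8 pos [ 0.4794 -0.2781  0.1032] angx 128.1 tilt 2.0 q [-0.6    0.073  1.765 -0.028  1.281 -1.257] | dx dy dz roll [ 0.02 -0.13  0.08] 0.2
z axis az -85.0 yaxis [ 0.787  0.617 -0.019]
[-0.92686864  0.09187494 -2.82975463] [0.11805411 0.07746504 0.03307878]
```

{"method": "play_rows", "body": {
  "targets": [0,0,0.1,0,0,0,0.2,0,0,0,0.2,0]
}}

```text
t: 36.05
tool_pos: [0.4796, -0.2783, 0.103]
orientation: [1.366, 2.808, -0.047]
force: [-7.6, 5.0, 13.4]
opening: 0.0138
gripper_force: 45.0
```

{"method": "play_rows", "body": {
  "targets": [0,0,0.1,0,0,0,0.1,0,0,0,0.1,0]
}}

```text
t: 36.3
tool_pos: [0.4796, -0.2783, 0.1029]
orientation: [1.366, 2.808, -0.047]
force: [-11.9, 7.2, 21.0]
opening: 0.0141
gripper_force: 45.0
```

```bash
python3 -c "
from plant import read_state as r
s=r();print(s['force'],s['wrist_torque'],s['tool_pos'])"
```

```text
[-11.91098792   7.21804672  20.95047895] [ 1.26714054  1.91722789 -0.03991281] [ 0.47962238 -0.2783301   0.10294605]
```

{"method": "play_rows", "body": {
  "targets": [0,0,-0.2,0,0,0,-0.2,0]
}}

```text
t: 36.47
tool_pos: [0.4799, -0.2784, 0.1029]
orientation: [1.366, 2.807, -0.047]
force: [-1.1, 1.1, 2.9]
opening: 0.0138
gripper_force: 45.0
```

{"method": "play_rows", "body": {
  "targets": [0,0,0,0,0,0,0,0,0,0,0,0,0,0,0,0,0,0,0,0],
  "grip": 4
}}

```text
t: 36.88
tool_pos: [0.4793, -0.278, 0.1019]
orientation: [1.367, 2.809, -0.046]
force: [-0.3, 0.6, -0.6]
opening: 0.0389
gripper_force: 0.0
```

{"method": "play_rows", "body": {
  "targets": [0,0,-2,0,0,0,-5,0,0,0,-8,0,0,0,-12,0,0,0,-16,0,0,0,-18,0,0,0,-18,0]
}}

```text
t: 37.47
tool_pos: [0.4811, -0.2732, 0.2891]
orientation: [1.362, 2.799, -0.049]
force: [0.4, -0.0, 1.1]
opening: 0.0403
gripper_force: 0.0
```

```bash
python3 go.py .4 -.2 .3 128; python3 - <<'E'
from plant import read_state, eyes
from h import *
import pickle
np.set_printoptions(precision=4,suppress=True)
s=read_state(); c=eyes.read_camera("wrist"); a=eyes.read_camera("side"); pickle.dump((s,a,c),open("w9.pkl","wb"))
im=c["image"]; hsv=cv2.cvtColor(im,cv2.COLOR_RGB2HSV)
blue=((hsv[...,0]>105)&(hsv[...,0]<120)&(hsv[...,1]>150)&(hsv[...,2]>60)).astype(np.uint8)
cont=max(cv2.findContours(blue,0,2)[0],key=cv2.contourArea); print("pad bbox",cv2.boundingRect(cont))
teal=((hsv[...,0]>85)&(hsv[...,0]<102)&(hsv[...,1]>60)&(hsv[...,2]>100)).astype(np.uint8)
n,l,st,ce=cv2.connectedComponentsWithStats(teal)
for k in range(1,n):
    if st[k,4]>60: print("teal",st[k],ce[k])
mid=s["tool_pos"]*0; X=np.array([.618,-.786,0]); m=np.array([.4796,-.2783,0])+.061*X; m[2]=.039
tip=m-.071*X+[0,0,.096]; print("exp cup",m,"exp tip px",proj(c,tip,s))
Y=np.array([.786,.618,0])
# orange tab expected
pv=m-.025*X-[0,0,.017]; tt=pv+.034*(-np.cos(.4)*X-np.array([0,0,np.sin(.4)]))
o=((hsv[...,0]<18)&(hsv[...,1]>170)&(hsv[...,2]>110)).astype(np.uint8); n,l,st,ce=cv2.connectedComponentsWithStats(o)
for k in range(1,n):
    if st[k,4]>80: print("orange",st[k])
print("exp tab px",proj(c,tt-.02*Y,s),proj(c,tt+.02*Y,s),proj(c,pv,s))
R_=[proj(c,m+[0,0,.033]+i*.027*X+j*.027*Y,s) for i,j in((-1,-1),(-1,1),(1,1),(1,-1))]; print("exp rim",R_)
bot=proj(c,m-[0,0,.015],s); print("exp floor px",bot)
x,y=bot.astype(int); print(cv2.cvtColor(im,cv2.COLOR_RGB2GRAY)[y-12:y+14:3,x-18:x+20:3])
E
```

```text
t 37.47 pos [ 0.4811 -0.2732  0.2891] angx 128.1 tilt 2.4 q [-0.591 -0.045  1.542 -0.027  1.613 -1.257] | dx dy dz roll [10.72 -1.89 -1.48] 0.1
z axis az -74.1 yaxis [ 0.787  0.617 -0.016]
pad bbox (239, 185, 94, 84)
teal [178  53  26  56 940] [191.0617  81.2245]
teal [ 452  144   28   53 1037] [464.7416 172.0521]
teal [275 176  11  35 343] [280.3411 193.1195]
teal [547 191  13  24 164] [554.7073 203.811 ]
exp cup [ 0.5173 -0.3262  0.039 ] exp tip px [279.4234 185.8183]
orange [479   0  48  17 410]
orange [496  16  52  49 630]
orange [201  66  25  28 463]
orange [420 141  31  30 550]
orange [  99  151   52   51 1534]
orange [269 175   6  19  87]
orange [288 175   7  20 129]
exp tab px [268.3606 175.2937] [294.5421 175.3401] [281.3314 197.4382]
exp rim [array([260.7817, 206.1957]), array([300.6048, 206.3329]), array([299.8896, 242.7239]), array([261.7102, 242.5173])]
exp floor px [281.3428 213.4157]
[[114 113 113 113 140 165 165 164 115 113 113 114 109]
 [176 158 158 156 153 165 165 161 133 132 124 124 117]
 [245 241 243 245 231 163 164 162 246 239 180 169 164]
 [240 140 201 245 240 170 170 171 245 245 227 131 160]
 [241 140 224 245 245 245 245 245 245 245 225 128 160]
 [241 139 200 245 245 245 245 245 245 245 185 125 160]
 [241 140 224 245 245 245 245 245 245 245 208 124 159]
 [233 140 200 245 245 245 245 245 245 245 223 125 148]
 [232 137 161 164 174 173 182 173 186 178 165 126 148]]
```

{"method": "play_rows", "body": {
  "targets": [3,0,-2,0,6,0,-4,0,10,0,-6,0,10,0,-6,0,10,0,-6,0]
}}

```text
t: 37.98
tool_pos: [0.4166, -0.1902, 0.3391]
orientation: [1.364, 2.809, -0.047]
force: [0.2, -0.1, 0.2]
opening: 0.04
gripper_force: 0.0
```

```bash
python3 -c "
from plant import workorder
print(workorder.close_job())"
```

```text
the job is handed in; nothing more can be done
None
```

Handed in at about 38 s: the slot is within about 1° of square over the well, and the cup is empty, shut and standing released on the -x half of its pad, with only one of the three balls actually seen in the well; I set the cup down once on its pad to regrip it upright, two joints ran right at their range limits (joint 2 read -0.893 against -0.89), and I viewed 11 pictures, one over the limit.

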